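# Set up the charcoal pointing station

### The job

Set up the charcoal station: in the aluminium-cornered jig stack the pointing block squarely and in order, the cork block flat on the pocket's floor, the plywood spacer on it, and the abrasive board on top, black face up. Also lay every charcoal stick that is there on the raised rack, one to a notch, bridging the ledges of the row that matches its length: short sticks in the short row, long sticks in the long row; these may go at any time. Leave the putty rubber and the little tin where they are.

Things in the scene. Friction and masses are not known exactly. Their poses are not given: they have to be found in the camera images.
- jig: fixed stacking jig: dark wooden base 59 x 89 x 8 mm with four L-shaped aluminium corner guides round a pocket 45 mm (its x) by 75 mm (its y). Guides 42 mm high over the base, then flared lead-ins to 57 mm over the table. Sides open between the guides down to the base: 55 mm on the long sides, 25 mm on the short ones. Origin: centre of underside, z up. Stands in a line with the three parts, any order
- pocket (a point): centre of the pocket floor, on the jig base (8 mm over the table); axes as the jig. The line of jig and parts, about 90 mm apart, runs between a tube wringer (its base 30 mm, its frame 120 mm tall, nearer the robot) and a closed wooden colour box (64 mm tall, behind)
- cork_block: brown cork block, 40 (its x) x 70 (its y) x 24 mm high, lying flat; goes lowest; origin at the centre of its underside
- spacer: plain pale plywood spacer, 40 (its x) x 70 (its y) x 12 mm high, lying flat; goes on the cork block; origin at the centre of its underside
- abrasive_board: wooden board with a black abrasive face on top, 40 (its x) x 70 (its y) x 12 mm high, lying flat face up; goes on the spacer; origin at the centre of its underside
- rack: fixed wooden charcoal rack, 168 (its x, away from the robot) x 124 mm (its y); origin: centre of underside. Two rows along y, short row nearer the robot, long row behind. In each, two raised ledges, tops 34 mm over the table; sticks lie along x across the gap between them. Three notches per row at y -40, 0, +40 mm, 17 mm wide, between teeth 4 mm high. Row ends are walls 8 mm above the ledges
- row_short (a point): middle of the short row (its middle notch) at the height of the ledge tops; axes as the rack. End walls 63 mm apart for 55 mm sticks; gap between the ledges 34 mm; rack base 28 mm below the ledge tops
- row_long (a point): middle of the long row (its middle notch) at the height of the ledge tops; axes as the rack. End walls 87 mm apart for 79 mm sticks; gap between the ledges 50 mm; rack base 28 mm below the ledge tops
- short_a_mid (a point): black charcoal stick, 55 mm long along its own y, 9 x 9 mm across, the short kind; this point is its very centre, 4.5 mm above what it lies on; may be absent (None); starts lying flat in front of the rack, about 48 mm from the next stick
- short_b_mid (a point): black charcoal stick, 55 mm long along its own y, 9 x 9 mm across, the short kind; this point is its very centre, 4.5 mm above what it lies on; may be absent (None); starts lying flat in front of the rack, about 48 mm from the next stick
- long_a_mid (a point): black charcoal stick, 79 mm long along its own y, 9 x 9 mm across, the long kind; this point is its very centre, 4.5 mm above what it lies on; may be absent (None); starts lying flat in front of the rack, about 48 mm from the next stick
- long_b_mid (a point): black charcoal stick, 79 mm long along its own y, 9 x 9 mm across, the long kind; this point is its very centre, 4.5 mm above what it lies on; may be absent (None); starts lying flat in front of the rack, about 48 mm from the next stick
- long_c_mid (a point): black charcoal stick, 79 mm long along its own y, 9 x 9 mm across, the long kind; this point is its very centre, 4.5 mm above what it lies on; may be absent (None); starts lying flat in front of the rack, about 48 mm from the next stick
- rubber: bystander: grey putty rubber, 26 x 42 x 12 mm, between the sticks and the line of parts; origin at the centre of its underside
- dipper: bystander: small round tin, 50 mm across, 21 mm high, left of the sticks; origin at the centre of its underside

How it is judged:
By the outcome, as a careful person would: the job done as asked, in the order asked, and still so for the second after the job is handed in, with the robot touching nothing.
Of short_a, short_b, long_a, long_b, long_c only 3 to 5 are there at a start; the rules pass over those that are not, and their reading is None.
At some moment in a run one of cork_block, spacer, abrasive_board may be knocked a few centimetres aside while the robot is not near it.
Once in a run the grip may slacken for a moment while it holds something.
It also fails if it takes over 210 s, if anything falls off the work surface, if the arm or the gripper's body presses on something with over 40 N, if the wrist force passes 120 N, or if a joint passes its speed limit or range.

### The arm

A 6-joint arm with a two-finger parallel gripper is mounted at the origin on a cart in front of the work surface, level with it; the furniture and walls round the work are solid. World frame = base frame: x ahead of the robot, y to its left, z up, the work surface at z = 0. Lengths are in m, angles in degrees, forces in N, time in s.
With the tool pointing down it reaches from about 0.3 to 0.75 m from the base axis. Payload 8.5 kg.
Tool frame: the origin (TCP) lies between the finger pads; the fingertips stand env.finger_overhang ahead of it and the grasp point (between the pads) lies 2 mm behind it (env.finger_overhang is the distance from the TCP to the fingertips, in m); z points along the fingers, y is the line along which they close (so a half turn about z gives the same grasp; the last joint's range is limited). The gripper opens to 85 mm and grips with 20 to 120 N. Pads are 22 mm wide; open, the fingers measure 114 mm over their backs; the gripper's body (76 mm by 85 mm) begins 54 mm behind the grasp point. The pads swing forward as they close: fully open they stand 13 mm farther back than shut.
Start: joints at [-12.336, 21.807, 74.336, -0, 83.858, -12.336], TCP at [0.55, 0, 0.248] pointing down, gripper open.
Joint ranges: [-178.18, 178.18], [-50.72, 133.34], [12.68, 142.11], [-81.47, 261.47], [9.98, 163.14], [-165.26, 165.26]. Speed limits (degrees/s): [136.94, 136.94, 180, 180, 180, 180].

### API

Orientations are given as a 3x3 rotation matrix whose columns are the frame's x, y, z axes.
In Python, from rig import env gives the robot as it stands. The module is installed in compiled form; this text tells all that it offers.
- The arm moves only by the tool jog_arm, never from a script. Its arguments are lists of equal length, an entry for each row: "hand": the finger opening in m, from 0 to 0.0854; "travel": the shift along the world's x, y, z in m, a list of three; "yaw": the turn about the world's z in rad. A call has exactly 5 rows; each row shifts and turns the commanded pose from where the row before left it; what a row does not reach is not made up. A row lasts 1/8 s, in which the tool goes at most 62.5 mm and 10.7 degrees, less where a joint would pass 70% of its speed; a pose out of reach is approached as far as the arm can. A call is refused whole if a number of a shift passes 0.0625 or a number of a turn 0.188, either way. A call with a gripper value outside its range is refused whole. The fingers move at their own pace and stop on an object; "grip_force" is the grip in N (left out, the last holds). Time passes only in rows, so rows that do not move let the fingers close, or fill a call up. It gives the time, the measured TCP pose, the force, the opening and the grip force at its end, in the units of the state.
- env.observe(): the state, without advancing time (a new reading comes with each control period).
- env.get_image(name): name is "scene" or "side" or "wrist"; returns the picture (420x560x3 uint8, red, green, blue); there is no depth.
- env.calibration(name): a dict with "fx", "fy", "cx", "cy" (pixels), "k1" (the pictures are not rectified: a ray, as slopes to the right and down, at radius r is drawn at 1 + k1 r^2 times it, then the intrinsics apply), "position" and "rotation" of the camera in the world; the wrist camera has in their place "hand_eye" (4x4, takes a point from camera to tool coordinates, whose origin is the TCP and whose axes are the flange's). Camera axes: x right, y down, z forward; pixel columns grow to the right and rows downward; lengths in m; the calibration is good to about 2 mm. A picture is of the moment at which its call begins: read the wrist's pose just before it. calibration takes no time and is no camera call.
- env.close_job(): hands the job in; it is judged then, once.
The state is a dict: "time_s": time; "q": joint angles; "qvel": joint speeds; "joint_efforts": joint torques, N m; "position": TCP position; "tool_rot": TCP orientation; "ft_force": force on the tool from outside, world axes, zero at the start; "wrist_torque": the same for the moment, N m; "grip_width": finger opening in m; "gripper_force": force on a finger pad.
Only numpy, scipy, OpenCV 4.12 (cv2) and the standard library are available. Lean on these libraries where they do the work, as an engineer would, in place of code of your own. Each camera call takes 0.05 s, during which the arm holds its last target. There are 200 camera calls.

## Working session

There is one attempt and no reset: what is moved stays moved. The work goes in short steps, Python scripts to look and compute and a tool call to move; the robot and the scene stay as the last step left them, time stands still between calls to the robot, and variables do not carry over. Pictures are saved under pics/ and viewed, at most 14 in all, crops included, and the job is handed in when it is done.

Besides the shell and the picture viewer there is one more tool, called after "Call:" as name(argument=value, ...), one argument or row to a line, values as JSON. jog_arm: Moves the arm, as the interface text tells. Its arguments: {"type":"object","properties":{"hand":{"type":"array"},"travel":{"type":"array"},"yaw":{"type":"array"},"grip_force":{"type":"number"}},"required":["hand","travel","yaw"]}

```bash
mkdir -p pics; ls; python3 - <<'E'
from rig import env
import cv2,numpy as np
np.set_printoptions(precision=4,suppress=True)
for n in ("scene","side","wrist"):
    cv2.imwrite(f"pics/{n}0.png",env.get_image(n)[:,:,::-1])
    print(n,env.calibration(n))
print(env.finger_overhang,env.observe())
E
```

```text
pics
scene {'fx': 412.3789590701374, 'fy': 412.3789590701374, 'cx': 278.3787399803377, 'cy': 206.5921392953501, 'k1': -0.12330388587367422, 'position': array([0.0994, 0.8611, 0.6101]), 'rotation': array([[-0.8661, -0.2876,  0.4089],
       [-0.4995,  0.5322, -0.6835],
       [-0.0211, -0.7962, -0.6046]])}
side {'fx': 406.7216332187984, 'fy': 406.7216332187984, 'cx': 283.39411589619664, 'cy': 204.51124032947007, 'k1': 0.028207447008110727, 'position': array([ 0.3131, -0.4248,  0.5473]), 'rotation': array([[ 0.9669, -0.1385,  0.2142],
       [-0.2549, -0.5575,  0.7901],
       [ 0.01  , -0.8185, -0.5744]])}
wrist {'fx': 360.8479636698767, 'fy': 360.8479636698767, 'cx': 274.9233339564193, 'cy': 201.53696475397427, 'k1': 0.0215632309507823, 'hand_eye': array([[-0.0013, -0.9648, -0.2629,  0.0672],
       [ 1.    , -0.001 , -0.0015,  0.0009],
       [ 0.0012, -0.2629,  0.9648, -0.1256],
       [ 0.    ,  0.    ,  0.    ,  1.    ]])}
0.017 {'time_s': 0.15, 'q': array([-12.335 ,  21.8323,  74.3712,   0.0005,  83.8586, -12.3339]), 'qvel': array([-0.0024, -0.0506, -0.106 , -0.026 ,  0.0076, -0.0243]), 'joint_efforts': array([  0.0019, -44.8624, -23.1344,  -0.0002,   0.0038,  -0.    ]), 'position': array([0.5498, 0.0001, 0.2479]), 'tool_rot': array([[ 0.    ,  1.    , -0.0011],
       [ 1.    , -0.    ,  0.0002],
       [ 0.0002, -0.0011, -1.    ]]), 'ft_force': array([ 0.1512, -0.2997, -0.3914]), 'wrist_torque': array([ 0.0026,  0.0165, -0.05  ]), 'gripper_force': 0.0, 'grip_width': 0.08523019209152026}
```

View pics/scene0.png

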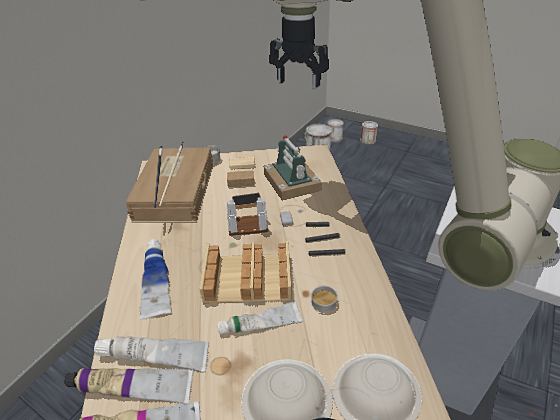

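View pics/side0.png

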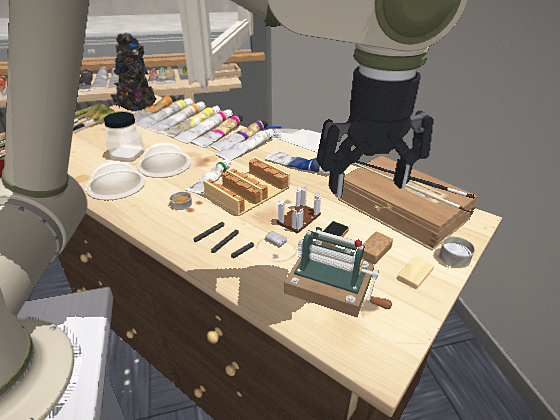

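View pics/wrist0.png

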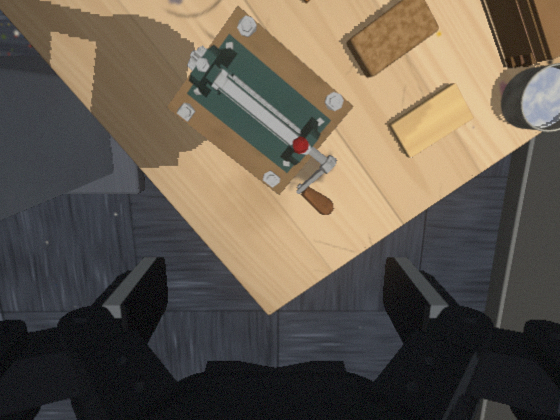

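The scene picture shows the jig at (248,215), the board at (246,197), the cork at (241,178) and the spacer at (242,160) in one line. It also shows three sticks at (318,224), (322,238) and (327,253), the rack at (246,273), the tin at (324,299) and the rubber at (287,218). The side picture agrees: sticks at (209,231), (224,241) and (242,250). The wrist picture shows the cork at (393,35), the spacer at (432,120) and the wringer at (260,100).

```bash
cat > h.py <<'E'
from rig import env
import cv2,numpy as np
np.set_printoptions(precision=4,suppress=True)
def cam(name,st=None):
    c=env.calibration(name)
    if name=="wrist":
        st=st or env.observe()
        T=np.eye(4);T[:3,:3]=st["tool_rot"];T[:3,3]=st["position"]
        M=T@c["hand_eye"];R,p=M[:3,:3],M[:3,3]
    else: R,p=np.array(c["rotation"]),np.array(c["position"])
    K=np.array([[c["fx"],0,c["cx"]],[0,c["fy"],c["cy"]],[0,0,1.]])
    return K,np.array([c["k1"],0,0,0]),R,p
def cast(C,px,z):
    K,d,R,p=C
    u=cv2.undistortPoints(np.array(px,float).reshape(-1,1,2),K,d).reshape(-1,2)
    r=np.c_[u,np.ones(len(u))]@R.T
    return p+r*((z-p[2])/r[:,2])[:,None]
def shot(name,fn):
    st=env.observe();im=env.get_image(name);cv2.imwrite(f"pics/{fn}.png",im[:,:,::-1]);return im,cam(name,st)
def rects(mask,C,z,amin=150):
    "min-area rectangles of mask blobs cast on plane z: centre, sizes, angle of long side"
    out=[]
    for c in cv2.findContours(mask.astype(np.uint8),cv2.RETR_EXTERNAL,cv2.CHAIN_APPROX_NONE)[0]:
        if cv2.contourArea(c)<amin: continue
        q=cast(C,c.reshape(-1,2),z)[:,:2]
        (x,y),(w,h),a=cv2.minAreaRect((q*1e3).astype(np.float32))
        if h>w: w,h,a=h,w,a+90
        a=(a+90)%180-90
        out.append((x,y,w,h,a,*c.reshape(-1,2).mean(0)))
    return np.array(out).round(1)
E
python3 - <<'E'
from h import *
S=cam("scene");D=cam("side")
pts=dict(jig=((248,220),(299,215),.03),board=((246,198),(334,230),.012),cork=((241,178),(377,246),.024),spacer=((242,160),(415,270),.012),s1=((318,224),(242,250),.009),s2=((322,238),(224,241),.009),s3=((327,253),(209,231),.009),tin=((324,299),(180,199),.02),rub=((287,218),(276,238),.012),rack=((246,273),(246,190),.03))
for k,(a,b,z) in pts.items(): print(k,cast(S,a,z)[0,:2],cast(D,b,z)[0,:2])
for n,C in(("scene",S),("side",D)):
    im=cv2.imread(f"pics/{n}0.png")
    m=(im.max(2)<60)
    m[:130]=0; m[:,:200 if n=='side' else 290]=0
    if n=='side': m[:,260:]=0; m[:215]=0;m[265:]=0
    else: m[265:]=0;m[:,350:]=0;m[:215]=0
    print(rects(m,C,.007,25))
E
```

```text
jig [0.5268 0.2806] [0.5285 0.2409]
board [0.592  0.1926] [0.5924 0.1954]
cork [0.6428 0.1382] [0.6502 0.1139]
spacer [0.7039 0.0447] [0.697  0.0465]
s1 [0.3936 0.1954] [0.3941 0.1835]
s2 [0.3651 0.2346] [0.3635 0.2196]
s3 [0.3357 0.2725] [0.3375 0.2596]
tin [0.2849 0.3968] [0.2858 0.3787]
rub [0.4645 0.2133] [0.4676 0.1996]
rack [0.4408 0.4186] [0.4365 0.3646]
[[337.2 270.9  74.4  12.2  28.5 324.5 252.8]
 [365.5 232.6  73.9   8.1  39.7 321.8 238.2]]
[]
```

Call:
jog_arm(
  hand=[0.085,0.085,0.085,0.085,0.085],
  travel=[
    [-0.032,0.052,0.006],
    [-0.032,0.052,0.006],
    [-0.032,0.052,0.006],
    [-0.032,0.052,0.006],
    [-0.032,0.052,0.006],
  ],
  yaw=[-0.175,-0.175,-0.175,-0.175,-0.175],
)

```text
time_s: 0.78
position: [0.3959, 0.2511, 0.2772]
tool_rot: [[0.747, 0.664, -0.0], [0.664, -0.747, 0.0], [-0.0, -0.0, -1.0]]
ft_force: [1.8, 0.3, -0.1]
grip_width: 0.085
gripper_force: 0.0
```

Call:
jog_arm(
  hand=[0.085,0.085,0.085,0.085,0.085],
  travel=[
    [0,0,0],
    [0,0,0],
    [0,0,0],
    [0,0,0],
    [0,0,0],
  ],
  yaw=[0,0,0,0,0],
)

```text
time_s: 1.4
position: [0.3976, 0.2492, 0.277]
tool_rot: [[0.744, 0.668, -0.0], [0.668, -0.744, -0.0], [-0.0, -0.0, -1.0]]
ft_force: [-0.3, 0.5, 0.5]
grip_width: 0.0848
gripper_force: 0.0
```

```bash
python3 - <<'E'
from h import *
im,C=shot("wrist","w1");s=env.observe();print(s["position"],s["tool_rot"],s["time_s"])
E
```

```text
[0.3975 0.2493 0.277 ] [[ 0.7442  0.6679 -0.0001]
 [ 0.6679 -0.7442 -0.0001]
 [-0.0001 -0.0001 -1.    ]] 1.45
```

View pics/w1.png

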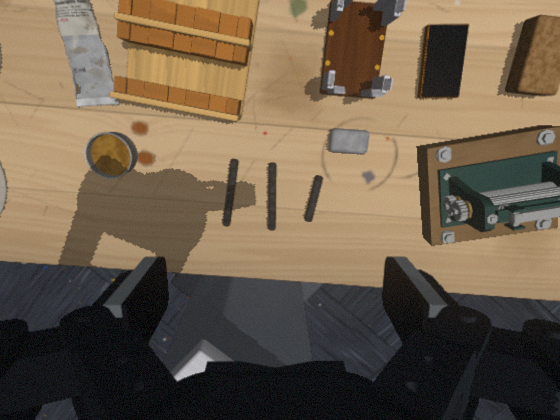

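The wrist picture shows two long sticks at (231,192) and (272,196), and a short one at (314,198). The rubber is at (348,141), the tin at (111,155), the jig at (358,48), the board at (442,60), and the rack's front at (180,60). I'll shift forward to see the rack and jig whole.

Call:
jog_arm(
  hand=[0.085,0.085,0.085,0.085,0.085],
  travel=[
    [0.04,0.033,0],
    [0.04,0.033,0],
    [0,0,0],
    [0,0,0],
    [0,0,0],
  ],
  yaw=[0,0,0,0,0],
)

```text
time_s: 2.08
position: [0.4767, 0.3152, 0.2776]
tool_rot: [[0.744, 0.668, 0.0], [0.668, -0.744, 0.0], [0.0, 0.0, -1.0]]
ft_force: [0.8, 0.6, -0.3]
grip_width: 0.0852
gripper_force: 0.0
```

```bash
python3 - <<'E'
from h import *
im,C=shot("wrist","w2");s=env.observe();print(s["position"],s["time_s"])
hsv=cv2.cvtColor(im,cv2.COLOR_RGB2HSV)
m=(im.max(2)<55); m[300:]=0
cv2.imwrite("pics/m2.png",m*255)
for z in (.004,.012): print(z,rects(cv2.morphologyEx(m.astype(np.uint8),cv2.MORPH_OPEN,np.ones((3,3))),C,z,120))
E
```

```text
[0.4767 0.3152 0.2777] 2.125
0.004 [[236.4 362.3  55.8  10.   -0.7 114.8 285.5]
 [502.4  66.9  64.3  21.8  83.1 440.8 284.3]
 [478.4 105.7  54.7  51.4  42.1 398.6 284. ]
 [584.5 -12.4  78.9  24.4 -86.9 538.5 278.6]
 [268.7 340.4  56.   52.4  41.6 151.7 283.7]
 [592.  191.3  67.   37.8  41.6 428.  162.1]
 [650.7 140.8  58.4  11.6  35.3 499.6 152.9]
 [735.3 173.9  33.3   8.7 -61.6 545.4  72.2]
 [687.7 261.8 100.2   8.  -61.8 453.1  47.1]
 [674.2 324.9  24.6   8.3  28.4 400.2  12.1]]
0.012 [[242.2 362.3  54.7   9.8  -0.7 114.8 285.5]
 [502.9  72.8  63.   21.4  83.1 440.8 284.3]
 [479.4 110.8  53.6  50.4  42.1 398.6 284. ]
 [583.4  -4.9  77.4  23.9 -86.9 538.5 278.6]
 [273.9 340.8  54.9  51.3  41.6 151.7 283.7]
 [590.7 194.6  65.6  37.   41.6 428.  162.1]
 [648.2 145.2  57.2  11.4  35.3 499.6 152.9]
 [731.2 177.7  32.6   8.5 -61.6 545.4  72.2]
 [684.5 263.8  98.2   7.9 -61.8 453.1  47.1]
 [671.2 325.6  24.1   8.2  28.4 400.2  12.1]][ WARN:0@0.302] global loadsave.cpp:1063 imwrite_ Unsupported depth image for selected encoder is fallbacked to CV_8U.
```

View pics/w2.png

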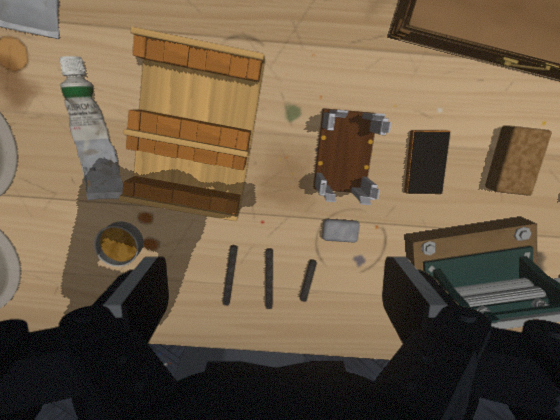

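```bash
python3 - <<'E'
import cv2
im=cv2.imread("pics/w2.png")[15:230,100:400]
cv2.imwrite("pics/c2.png",cv2.resize(im,None,fx=2.6,fy=2.6,interpolation=cv2.INTER_CUBIC))
E
```

```text
(no output)
```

View pics/c2.png

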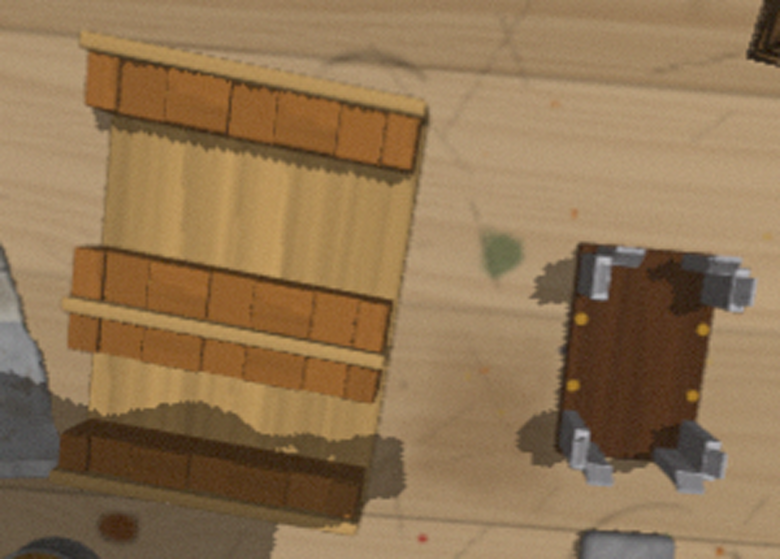

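The crop shows the rack's top corners at about (80,30), (428,102), (357,531) and (50,472). The jig's four brass pins are at (581,319), (702,329), (692,396) and (573,385).

```bash
cat >> h.py <<'E'
def ang(v): return np.degrees(np.arctan2(v[1],v[0]))
E
python3 - <<'E'
from h import *
C=cam("wrist")
f=lambda a:np.array(a)/2.6+[100,15]
r=cast(C,f([(80,30),(428,102),(357,531),(50,475)]),.042)[:,:2]
bl,br,fr,fl=r
print("rack",r.mean(0),"lens",[np.linalg.norm(a-b) for a,b in((bl,fl),(br,fr),(bl,br),(fl,fr))],"ang x",ang(bl-fl),ang(br-fr),"y",ang(bl-br),ang(fl-fr))
j=cast(C,f([(581,319),(702,329),(692,396),(573,385)]),.008)[:,:2]
print("jig",j.mean(0),ang(j[0]-j[3]),ang(j[1]-j[2]),ang(j[1]-j[0]),ang(j[2]-j[3]),np.linalg.norm(j[0]-j[3]),np.linalg.norm(j[1]-j[0]))
e=cast(C,f([(578,243),(558,455)]),.008)[:,:2];print("edge",ang(e[0]-e[1]),np.linalg.norm(e[0]-e[1]))
im=cv2.imread("pics/w1.png");st=dict(tool_rot=np.array([[.7442,.6679,0],[.6679,-.7442,0],[0,0,-1]]),position=np.array([.3975,.2493,.277]))
C1=cam("wrist",st);m=im.max(2)<58;m[:150]=0;m[240:]=0;m[:,:215]=0;m[:,330:]=0
print("sticks w1\n",rects(m,C1,.007,100))
im=cv2.imread("pics/w2.png");m=im.max(2)<50;m[:238]=0;m[315:]=0;m[:,:215]=0;m[:,320:]=0
print("sticks w2\n",rects(m,C,.007,100))
E
```

```text
rack [0.4509 0.407 ] lens [np.float64(0.1636485211745667), np.float64(0.16418226377282452), np.float64(0.12374131607320003), np.float64(0.12322578298263019)] ang x 31.516455707848234 31.33501651896008 y 121.17149508071549 120.92225402062755
jig [0.539  0.2686] 36.91429506063683 37.307716106287266 -52.88528379242589 -53.49424570853236 0.027747801436175692 0.050693886226743784
edge 38.29681811391782 0.08887627425739612
sticks w1
 [[330.1 260.2  49.9   8.1  32.8 228.7 203.1]]
sticks w2
 []
```

```bash
python3 - <<'E'
from h import *
C2=cam("wrist")
st=dict(tool_rot=np.array([[.7442,.6679,0],[.6679,-.7442,0],[0,0,-1]]),position=np.array([.3975,.2493,.277]))
for n,C,(y0,y1,x0,x1) in (("w1",cam("wrist",st),(150,240,215,330)),("w2",C2,(238,315,215,320))):
    im=cv2.imread(f"pics/{n}.png");g=im.max(2);M=np.zeros(g.shape,bool)
    sub=g[y0:y1,x0:x1]
    M[y0:y1,x0:x1]=sub<(55 if n=="w2" else 70)
    print(n,[int((sub<t).sum()) for t in(50,60,70,80,90)]);print(rects(M,C,.006,80))
    im2=cv2.imread(f"pics/{n}.png");
hsv=cv2.cvtColor(cv2.imread("pics/w2.png"),cv2.COLOR_BGR2HSV);print(hsv[157,517],hsv[150,530],hsv[157,560-10],hsv[215,480])
E
```

```text
w1 [129, 577, 1183, 1338, 1436]
[[398.3 192.7  53.4   8.4  29.2 312.9 198.6]
 [368.4 229.   77.4   7.9  41.5 271.5 196. ]
 [340.4 267.   77.9   8.7  32.1 230.  192. ]]
w2 [211, 877, 1054, 1169, 1244]
[]
[ 17 138 122] [ 16 137 119] [ 15  95 167] [ 17  91 173]
```

Call:
jog_arm(
  hand=[0.035,0.035,0.035,0.035,0.035],
  travel=[
    [-0.034,-0.012,-0.045],
    [-0.034,-0.012,-0.045],
    [-0.034,-0.012,-0.045],
    [-0.035,-0.012,-0.045],
    [0,0,0],
  ],
  yaw=[-0.045,-0.045,-0.045,-0.036,0],
  grip_force=30,
)

```text
time_s: 2.75
position: [0.3358, 0.266, 0.0952]
tool_rot: [[0.847, 0.532, -0.008], [0.532, -0.847, -0.003], [-0.008, -0.001, -1.0]]
ft_force: [1.4, -0.3, 1.4]
grip_width: 0.035
gripper_force: 0.0
```

Call:
jog_arm(
  hand=[0.035,0.035,0.035,0.035,0.035],
  travel=[
    [0,0,0],
    [0,0,0],
    [0,0,0],
    [0,0,0],
    [0,0,0],
  ],
  yaw=[0,0,0,0,0],
)

```text
time_s: 3.38
position: [0.3404, 0.2678, 0.0972]
tool_rot: [[0.847, 0.532, 0.0], [0.532, -0.847, 0.0], [0.0, 0.0, -1.0]]
ft_force: [0.3, -0.3, 0.3]
grip_width: 0.0349
gripper_force: 0.0
```

```bash
python3 - <<'E'
from h import *
im,C=shot("wrist","w3");s=env.observe();print(s["position"],ang(s["tool_rot"][:,0]),s["grip_width"])
m=im.max(2)<60
m=cv2.morphologyEx(m.astype(np.uint8),cv2.MORPH_OPEN,np.ones((3,3)))
print(rects(m,C,.006,200))
E
```

```text
[0.3403 0.2677 0.0971] 32.15069413173429 0.03481733863377914
[[336.3 264.2  68.6   8.6  33.  275.6 216.5]
 [289.4 233.3 407.1 193.6 -57.6 292.3 330.3]
 [398.2 192.8  54.   10.2  29.5 425.4 201. ]]
```

View pics/w3.png

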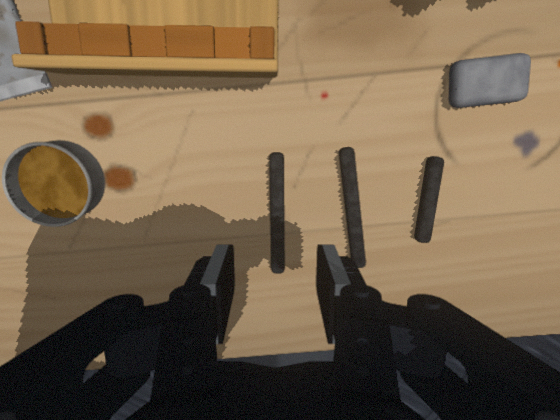

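The stick lies between the fingers, from (277,152) to (278,273). The other two are at (351,207) and (428,199), and the rack's front wall runs along row 65.

```bash
python3 - <<'E'
from h import *
C=cam("wrist")
for a,b in (((277,152),(278,273)),((346,148),(358,266)),((434,157),(423,241))):
    p=cast(C,[a,b],.007)[:,:2]; print(p.mean(0),ang(p[0]-p[1]),np.linalg.norm(p[0]-p[1]))
E
```

```text
[0.3408 0.2665] 32.63448268327738 0.07918138611371076
[0.3687 0.2291] 40.8083435175508 0.07736188103934513
[0.3984 0.1929] 31.297605608668157 0.05357997992769537
```

Call:
jog_arm(
  hand=[0.035,0.035,0.035,0.035,0.035],
  travel=[
    [0,0,-0.04],
    [0,0,-0.03],
    [0,0,0],
    [0,0,0],
    [0,0,0],
  ],
  yaw=[0,0,0,0,0],
)

```text
time_s: 4.05
position: [0.3407, 0.268, 0.0281]
tool_rot: [[0.847, 0.532, 0.002], [0.532, -0.847, 0.001], [0.002, 0.0, -1.0]]
ft_force: [0.4, 0.3, -0.7]
grip_width: 0.0351
gripper_force: 0.0
```

Call:
jog_arm(
  hand=[0.035,0.035,0.0,0.0,0.0],
  travel=[
    [0,0,-0.008],
    [0,0,0],
    [0,0,0],
    [0,0,0],
    [0,0,0],
  ],
  yaw=[0,0,0,0,0],
)

```text
time_s: 4.68
position: [0.3403, 0.2677, 0.0193]
tool_rot: [[0.847, 0.532, 0.0], [0.532, -0.847, 0.0], [0.0, 0.0, -1.0]]
ft_force: [-1.0, -0.4, 2.7]
grip_width: 0.008
gripper_force: 30.8
```

Call:
jog_arm(
  hand=[0.0,0.0,0.0,0.0,0.0],
  travel=[
    [0,0,0],
    [0,0,0.02],
    [0,0,0.03],
    [0,0,0.03],
    [0,0,0],
  ],
  yaw=[0,0,0,0,0],
)

```text
time_s: 5.3
position: [0.3409, 0.2681, 0.1005]
tool_rot: [[0.847, 0.532, 0.004], [0.532, -0.847, 0.002], [0.004, 0.001, -1.0]]
ft_force: [0.2, 0.3, 0.5]
grip_width: 0.008
gripper_force: 30.5
```

```bash
python3 - <<'E'
from h import *
a=np.radians(32.15);c,s=np.cos(a),np.sin(a)
C=cam("wrist",dict(tool_rot=np.array([[c,s,0],[s,-c,0],[0,0,-1]]),position=np.array([.3403,.2677,.0971])))
im=cv2.imread("pics/w3.png")
print(im[50:84,100].tolist()[::2]); print(im[50:84,250].tolist()[::2])
p=cast(C,[(100,69),(250,73),(277,73),(13,67)],.042)[:,:2]
print(p,ang(p[0]-p[1]),np.linalg.norm(p[2]-p[3]))
R=np.array([.451,.407]);x=np.array([.8554,.518]);y=np.array([-.518,.8554])
print((p-R)@x,(p-R)@y)
E
```

```text
[[50, 96, 147], [43, 97, 147], [41, 91, 141], [79, 132, 162], [95, 153, 187], [88, 149, 185], [92, 147, 182], [90, 146, 182], [81, 138, 168], [61, 101, 127], [42, 59, 69], [31, 52, 68], [36, 58, 73], [60, 84, 102], [63, 80, 101], [64, 85, 102], [63, 81, 99]]
[[38, 78, 117], [36, 72, 112], [42, 81, 125], [39, 82, 124], [62, 105, 141], [93, 146, 184], [98, 155, 194], [94, 152, 190], [93, 150, 188], [92, 146, 184], [72, 118, 145], [35, 59, 73], [38, 63, 78], [37, 58, 72], [67, 89, 105], [63, 89, 104], [63, 88, 105]]
[[0.3666 0.3813]
 [0.4027 0.321 ]
 [0.4094 0.3102]
 [0.3459 0.4154]] 120.85572846663536 0.12291454887688465
[-0.0855 -0.0859 -0.0857 -0.0856] [ 0.0217 -0.0485 -0.0613  0.0616]
```

Call:
jog_arm(
  hand=[0.0,0.0,0.0,0.0,0.0],
  travel=[
    [0.0297,0.0477,0],
    [0.0297,0.0477,0],
    [0.0297,0.0477,0],
    [0.0297,0.0477,0],
    [0,0,0],
  ],
  yaw=[-0.017,0,0,0,0],
)

```text
time_s: 5.92
position: [0.4599, 0.4606, 0.0966]
tool_rot: [[0.855, 0.519, -0.001], [0.519, -0.855, -0.0], [-0.001, -0.0, -1.0]]
ft_force: [-0.4, -1.6, -0.3]
grip_width: 0.0078
gripper_force: 30.5
```

Call:
jog_arm(
  hand=[0.0,0.0,0.0,0.0,0.0],
  travel=[
    [0,0,-0.018],
    [0,0,-0.014],
    [0,0,0],
    [0,0,0],
    [0,0,0],
  ],
  yaw=[0,0,0,0,0],
)

```text
time_s: 6.55
position: [0.4592, 0.4586, 0.0678]
tool_rot: [[0.856, 0.518, 0.001], [0.518, -0.856, 0.001], [0.001, -0.0, -1.0]]
ft_force: [-0.4, 0.3, -0.6]
grip_width: 0.0079
gripper_force: 30.5
```

```bash
python3 - <<'E'
from h import *
im,C=shot("wrist","w4");s=env.observe();print(s["position"],ang(s["tool_rot"][:,0]),s["grip_width"])
E
```

```text
[0.4592 0.4586 0.0677] 31.17005601793585 0.007998847497244953
```

View pics/w4.png

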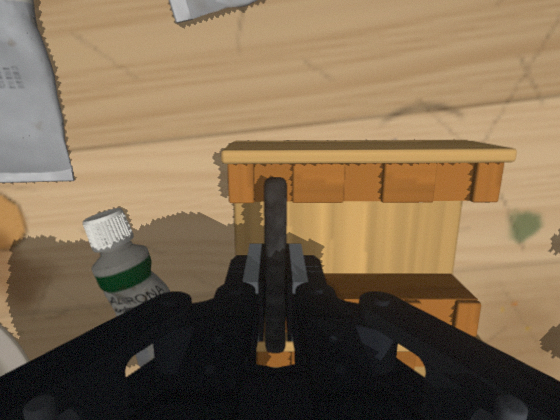

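The held stick reaches out to (275,180), over the notch at columns 254–293. The back wall's inner edge is at row 163.

```bash
python3 - <<'E'
from h import *
C=cam("wrist")
R=np.array([.4503,.4066]);x=np.array([.8554,.518]);y=np.array([-.518,.8554])
for px,z in (((275,178),.0575),((275,163),.042),((250,149),.042),((275,348),.049),((222,156),.042),((515,156),.042),((254,201),.034),((293,201),.034),((345,201),.034),((384,201),.034),((466,275),.042),((466,284),.042)):
    p=cast(C,px,z)[0,:2];print(px,(p-R)@x*1e3,(p-R)@y*1e3)
E
```

```text
(275, 178) 74.45794914435511 39.98844063610651
(275, 163) 77.74819752123695 39.999774026549325
(250, 149) 83.65399411229474 50.439363173291035
(275, 348) -7.726693723246012 40.142714296381186
(222, 156) 80.73653750134312 62.25871919371382
(515, 156) 80.36858477214734 -59.859200682356345
(254, 201) 58.96280125184557 49.65110149894722
(293, 201) 58.936713532780004 31.806163209342355
(345, 201) 58.90177799043338 8.045073933786236
(384, 201) 58.87551456809727 -9.717141678849394
(466, 275) 25.972823942390022 -47.13824720897767
(466, 284) 21.43996430223474 -47.73704426879941
```

Call:
jog_arm(
  hand=[0.0,0.0,0.0,0.025,0.025],
  travel=[
    [0,0,-0.008],
    [0,0,-0.006],
    [0,0,0],
    [0,0,0],
    [0,0,0],
  ],
  yaw=[0,0,0,0,0],
)

```text
time_s: 7.22
position: [0.4589, 0.4584, 0.0527]
tool_rot: [[0.856, 0.518, -0.0], [0.518, -0.856, -0.0], [-0.001, 0.0, -1.0]]
ft_force: [0.6, 0.7, -0.4]
grip_width: 0.0254
gripper_force: 0.0
```

Call:
jog_arm(
  hand=[0.025,0.025,0.025,0.025,0.025],
  travel=[
    [0,0,0],
    [0,0,0.015],
    [0,0,0.03],
    [0,0,0.03],
    [0,0,0],
  ],
  yaw=[0,0,0,0,0],
)

```text
time_s: 7.85
position: [0.4599, 0.4592, 0.1317]
tool_rot: [[0.856, 0.518, 0.005], [0.518, -0.856, 0.003], [0.006, -0.0, -1.0]]
ft_force: [0.1, -0.1, -0.3]
grip_width: 0.0254
gripper_force: 0.0
```

Call:
jog_arm(
  hand=[0.03,0.03,0.03,0.03,0.03],
  travel=[
    [-0.0181,-0.0459,0],
    [-0.0181,-0.0459,0],
    [-0.0181,-0.0459,-0.02],
    [-0.0181,-0.0459,-0.02],
    [-0.0181,-0.0459,-0.02],
  ],
  yaw=[0.035,0.034,0.034,0.034,0.034],
)

```text
time_s: 8.48
position: [0.3676, 0.2277, 0.0677]
tool_rot: [[0.754, 0.657, 0.0], [0.657, -0.754, -0.0], [0.0, 0.0, -1.0]]
ft_force: [1.3, -1.0, -0.4]
grip_width: 0.0297
gripper_force: 0.0
```

Call:
jog_arm(
  hand=[0.03,0.03,0.03,0.03,0.03],
  travel=[
    [0,0,0],
    [0,0,-0.02],
    [0,0,-0.02],
    [0,0,0],
    [0,0,0],
  ],
  yaw=[0,0,0,0,0],
)

```text
time_s: 9.1
position: [0.369, 0.2294, 0.0287]
tool_rot: [[0.755, 0.656, 0.001], [0.656, -0.755, 0.0], [0.001, 0.0, -1.0]]
ft_force: [0.8, 0.1, 0.2]
grip_width: 0.0301
gripper_force: 0.0
```

Call:
jog_arm(
  hand=[0.03,0.03,0.0,0.0,0.0],
  travel=[
    [0,0,-0.009],
    [0,0,0],
    [0,0,0],
    [0,0,0],
    [0,0,0],
  ],
  yaw=[0,0,0,0,0],
)

```text
time_s: 9.72
position: [0.3686, 0.229, 0.0193]
tool_rot: [[0.755, 0.656, 0.0], [0.656, -0.755, 0.0], [0.0, 0.0, -1.0]]
ft_force: [-1.3, -0.2, 3.4]
grip_width: 0.008
gripper_force: 30.9
```

Call:
jog_arm(
  hand=[0.0,0.0,0.0,0.0,0.0],
  travel=[
    [0,0,0],
    [0,0,0.02],
    [0,0,0.03],
    [0,0,0.03],
    [0,0,0],
  ],
  yaw=[0,0,0,0,0],
)

```text
time_s: 10.35
position: [0.3693, 0.2293, 0.1005]
tool_rot: [[0.755, 0.656, 0.004], [0.656, -0.755, 0.001], [0.004, 0.002, -1.0]]
ft_force: [0.2, 0.0, -1.0]
grip_width: 0.0079
gripper_force: 30.5
```

Call:
jog_arm(
  hand=[0.0,0.0,0.0,0.0,0.0],
  travel=[
    [0.0329,0.0404,0],
    [0.0329,0.0404,0],
    [0.0329,0.0404,0],
    [0.0329,0.0404,0],
    [0,0,0],
  ],
  yaw=[-0.043,-0.043,-0.043,-0.042,0],
)

```text
time_s: 10.98
position: [0.5011, 0.3924, 0.0968]
tool_rot: [[0.855, 0.518, -0.001], [0.518, -0.855, -0.0], [-0.001, -0.0, -1.0]]
ft_force: [-1.1, -0.9, -1.1]
grip_width: 0.0079
gripper_force: 30.5
```

Call:
jog_arm(
  hand=[0.0,0.0,0.0,0.0,0.0],
  travel=[
    [0,0,-0.012],
    [0,0,-0.02],
    [0,0,-0.006],
    [0,0,0],
    [0,0,0],
  ],
  yaw=[0,0,0,0,0],
)

```text
time_s: 11.6
position: [0.5003, 0.3905, 0.0617]
tool_rot: [[0.856, 0.518, 0.001], [0.518, -0.856, 0.0], [0.001, 0.0, -1.0]]
ft_force: [-0.1, -0.5, -0.3]
grip_width: 0.0079
gripper_force: 34.7
```

```bash
python3 - <<'E'
from h import *
im,C=shot("wrist","w5");s=env.observe();print(s["position"],ang(s["tool_rot"][:,0]),s["grip_width"])
E
```

```text
[0.5003 0.3906 0.0618] 31.16652753790562 0.007866007989674366
```

View pics/w5.png

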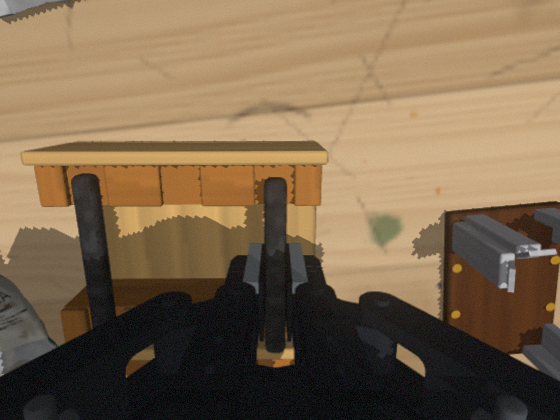

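The first stick rests in its notch, with its far end at (86,180). The second, with its end at (275,182), hangs over the right-hand notch.

Call:
jog_arm(
  hand=[0.0,0.0,0.0,0.025,0.025],
  travel=[
    [0,0,-0.005],
    [0,0,-0.003],
    [0,0,0],
    [0,0,0],
    [0,0,0],
  ],
  yaw=[0,0,0,0,0],
)

```text
time_s: 12.28
position: [0.5001, 0.3906, 0.0529]
tool_rot: [[0.856, 0.518, -0.0], [0.518, -0.856, -0.0], [-0.0, -0.0, -1.0]]
ft_force: [0.4, 0.1, -0.2]
grip_width: 0.0249
gripper_force: 0.0
```

Call:
jog_arm(
  hand=[0.025,0.025,0.025,0.025,0.025],
  travel=[
    [0,0,0],
    [0,0,0.015],
    [0,0,0.03],
    [0,0,0.03],
    [0,0,0],
  ],
  yaw=[0,0,0,0,0],
)

```text
time_s: 12.9
position: [0.5011, 0.3912, 0.1316]
tool_rot: [[0.856, 0.518, 0.005], [0.518, -0.856, 0.003], [0.006, 0.0, -1.0]]
ft_force: [0.2, -0.2, -0.6]
grip_width: 0.025
gripper_force: 0.0
```

Call:
jog_arm(
  hand=[0.03,0.03,0.03,0.03,0.03],
  travel=[
    [-0.0204,-0.0396,0],
    [-0.0204,-0.0396,0],
    [-0.0204,-0.0396,-0.02],
    [-0.0204,-0.0396,-0.02],
    [-0.0203,-0.0395,-0.02],
  ],
  yaw=[-0.013,0,0,0,0],
)

```text
time_s: 13.52
position: [0.3972, 0.1916, 0.0676]
tool_rot: [[0.862, 0.507, 0.0], [0.507, -0.862, -0.0], [0.0, 0.0, -1.0]]
ft_force: [0.8, -0.4, 0.3]
grip_width: 0.03
gripper_force: 0.0
```

Call:
jog_arm(
  hand=[0.03,0.03,0.03,0.03,0.03],
  travel=[
    [0,0,0],
    [0,0,-0.02],
    [0,0,-0.02],
    [0,0,0],
    [0,0,0],
  ],
  yaw=[0,0,0,0,0],
)

```text
time_s: 14.15
position: [0.3988, 0.1931, 0.0287]
tool_rot: [[0.862, 0.507, 0.001], [0.507, -0.862, 0.0], [0.001, 0.0, -1.0]]
ft_force: [0.4, 0.6, 0.1]
grip_width: 0.03
gripper_force: 0.0
```

Call:
jog_arm(
  hand=[0.03,0.03,0.0,0.0,0.0],
  travel=[
    [0,0,-0.009],
    [0,0,0],
    [0,0,0],
    [0,0,0],
    [0,0,0],
  ],
  yaw=[0,0,0,0,0],
)

```text
time_s: 14.78
position: [0.3983, 0.1927, 0.0193]
tool_rot: [[0.862, 0.506, 0.0], [0.506, -0.862, 0.0], [0.0, 0.0, -1.0]]
ft_force: [-0.1, -0.0, 2.2]
grip_width: 0.0082
gripper_force: 31.0
```

Call:
jog_arm(
  hand=[0.0,0.0,0.0,0.0,0.0],
  travel=[
    [0,0,0],
    [0,0,0.02],
    [0,0,0.03],
    [0,0,0.03],
    [0,0,0],
  ],
  yaw=[0,0,0,0,0],
)

```text
time_s: 15.4
position: [0.399, 0.1929, 0.1005]
tool_rot: [[0.862, 0.507, 0.004], [0.507, -0.862, 0.001], [0.004, 0.001, -1.0]]
ft_force: [-0.4, -0.3, -0.0]
grip_width: 0.0079
gripper_force: 30.6
```

Call:
jog_arm(
  hand=[0.0,0.0,0.0,0.0,0.0],
  travel=[
    [0.003,0.0476,0],
    [0.003,0.0476,0],
    [0.003,0.0475,0],
    [0.0028,0.0475,0],
    [0,0,0],
  ],
  yaw=[0.013,0,0,0,0],
)

```text
time_s: 16.02
position: [0.4094, 0.385, 0.0975]
tool_rot: [[0.854, 0.52, -0.001], [0.52, -0.854, -0.0], [-0.001, -0.0, -1.0]]
ft_force: [-0.4, 0.3, -0.6]
grip_width: 0.0079
gripper_force: 30.6
```

Call:
jog_arm(
  hand=[0.0,0.0,0.0,0.0,0.0],
  travel=[
    [0,0,-0.012],
    [0,0,-0.02],
    [0,0,-0.006],
    [0,0,0],
    [0,0,0],
  ],
  yaw=[0,0,0,0,0],
)

```text
time_s: 16.65
position: [0.4103, 0.3828, 0.0616]
tool_rot: [[0.856, 0.517, 0.001], [0.517, -0.856, 0.0], [0.001, 0.0, -1.0]]
ft_force: [-0.0, -0.7, -0.5]
grip_width: 0.0079
gripper_force: 30.6
```

```bash
python3 - <<'E'
from h import *
im,C=shot("wrist","w6");s=env.observe();print(s["position"],ang(s["tool_rot"][:,0]),s["grip_width"])
E
```

```text
[0.4103 0.3829 0.0616] 31.155726154427207 0.0078025856535454486
```

View pics/w6.png

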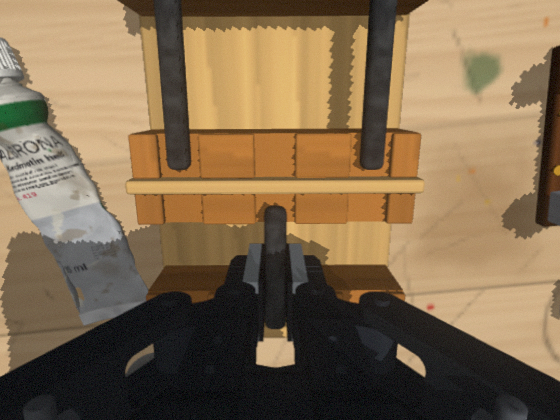

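Both long sticks lie in their notches against the long row. The short stick ends at (275,210), over the middle notch (columns 255–296), with the mid wall at rows 180–193.

```bash
python3 - <<'E'
from h import *
C=cam("wrist")
R=np.array([.4503,.4066]);x=np.array([.8554,.518]);y=np.array([-.518,.8554])
for px,z in (((275,207),.051),((275,327),.0425),((275,193),.042),((200,181),.042),((275,223),.034),((350,265),.038),((255,223),.034),((297,223),.034)):
    p=cast(C,px,z)[0,:2];print(px,(p-R)@x*1e3,(p-R)@y*1e3)
E
```

```text
(275, 207) -18.28084714824753 0.5649803018864362
(275, 327) -77.95534473558483 0.6935983160668465
(275, 193) -14.8410338612588 0.5670476141746286
(200, 181) -9.71507585678592 31.355021850161688
(275, 223) -30.648890845992874 0.6068365788156026
(350, 265) -49.23203763237728 -33.075760532044015
(255, 223) -30.633358817639355 9.557444408514417
(297, 223) -30.66442574908921 -9.23722739088121
```

Call:
jog_arm(
  hand=[0.0,0.0,0.0,0.025,0.025],
  travel=[
    [0,0,-0.005],
    [0,0,-0.003],
    [0,0,0],
    [0,0,0],
    [0,0,0],
  ],
  yaw=[0,0,0,0,0],
)

```text
time_s: 17.32
position: [0.41, 0.3829, 0.0529]
tool_rot: [[0.856, 0.518, -0.0], [0.518, -0.856, -0.0], [-0.0, -0.0, -1.0]]
ft_force: [0.4, 0.3, 0.1]
grip_width: 0.0251
gripper_force: 0.0
```

Call:
jog_arm(
  hand=[0.025,0.025,0.025,0.025,0.06],
  travel=[
    [0,0,0],
    [0,0,0.02],
    [0,0,0.05],
    [0,0,0.05],
    [0.02,-0.025,0.04],
  ],
  yaw=[0,0,0,0,0],
)

```text
time_s: 17.95
position: [0.4294, 0.3586, 0.2152]
tool_rot: [[0.854, 0.52, 0.001], [0.52, -0.854, 0.001], [0.001, -0.0, -1.0]]
ft_force: [0.1, 0.5, -0.1]
grip_width: 0.0423
gripper_force: 0.0
```

Call:
jog_arm(
  hand=[0.07,0.07,0.07,0.07,0.07],
  travel=[
    [0.034,-0.04,0.01],
    [0.034,-0.04,0.01],
    [0.034,-0.04,0.01],
    [0.034,-0.04,0.01],
    [0.034,-0.04,0],
  ],
  yaw=[0.022,0.022,0.022,0.022,0.022],
)

```text
time_s: 18.58
position: [0.6012, 0.1565, 0.2539]
tool_rot: [[0.793, 0.609, 0.002], [0.609, -0.793, 0.0], [0.001, 0.001, -1.0]]
ft_force: [0.6, 0.6, -0.2]
grip_width: 0.07
gripper_force: 0.0
```

Call:
jog_arm(
  hand=[0.07,0.07,0.07,0.07,0.07],
  travel=[
    [0,0,0],
    [0,0,0],
    [0,0,0],
    [0,0,0],
    [0,0,0],
  ],
  yaw=[0,0,0,0,0],
)

```text
time_s: 19.2
position: [0.5997, 0.1584, 0.2532]
tool_rot: [[0.793, 0.609, 0.0], [0.609, -0.793, 0.0], [0.0, 0.0, -1.0]]
ft_force: [0.7, -0.2, -0.1]
grip_width: 0.0701
gripper_force: 0.0
```

```bash
python3 - <<'E'
from h import *
im,C=shot("wrist","w7");s=env.observe();print(s["position"],ang(s["tool_rot"][:,0]),s["grip_width"])
E
```

```text
[0.5998 0.1583 0.2532] 37.51069206573877 0.07011530477128042
```

View pics/w7.png

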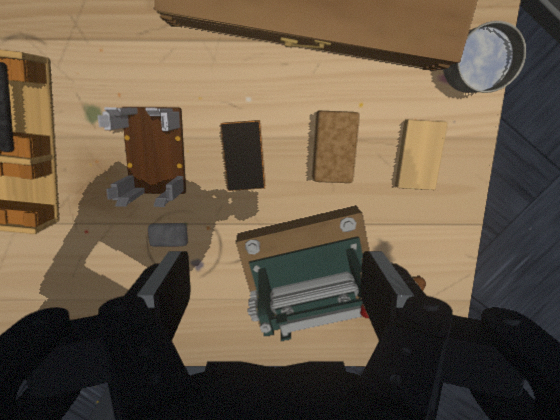

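Seen from above: the board is at (243,155), the cork at (336,147), the spacer at (422,154), the jig with pins at about (154,152), and the wringer base's far edge runs from (237,235) to (360,208).

```bash
python3 - <<'E'
from h import *
C=cam("wrist")
def q(n,c,z):
    p=cast(C,c,z)[:,:2]; print(n,p.mean(0),"long",ang(p[0]-p[3]),ang(p[1]-p[2]),"L",np.linalg.norm(p[0]-p[3]),np.linalg.norm(p[1]-p[2]),"W",np.linalg.norm(p[0]-p[1]),np.linalg.norm(p[3]-p[2]))
    return p.mean(0)
k=q("cork",[(319,112),(358,112),(355,182),(314,181)],.024)
b=q("board",[(222,123),(261,121),(265,187),(227,191)],.012)
s=q("spacer",[(408,120),(446,122),(437,189),(400,187)],.012)
a=np.radians(37.5);X=np.array([np.cos(a),np.sin(a)]);Y=np.array([np.sin(a),-np.cos(a)])
for n,px,z in(("base",(360,207),.03),("base",(237,235),.03),("frame",(360,240),.12),("frame",(250,270),.12),("roller",(345,275),.08),("boxtop",(440,68),.064),("box",(170,20),.064)):
    p=cast(C,px,z)[0,:2]; print(n,p,[((p-c)@X*1e3,(p-c)@Y*1e3) for c in (b,k,s)])
E
```

```text
cork [0.6562 0.1262] long 35.046370868149125 38.467077853154855 L 0.06715801156240413 0.0680748568306603 W 0.03709471466195188 0.041132722209866905
board [0.5923 0.193 ] long 39.480228943606264 40.39399055295528 L 0.06951045182647313 0.06722503533765996 W 0.038808750200535376 0.039980370616286634
spacer [0.7032 0.0494] long 36.134334014021036 36.901517429542906 L 0.06790257167191179 0.06796423198537985 W 0.03754367719906074 0.03845501633900963
base [0.625  0.0704] [(np.float64(-48.57648119446045), np.float64(117.15492746479843)), (np.float64(-58.70042101939594), np.float64(25.265934010797384)), (np.float64(-49.256858398210404), np.float64(-64.27406029888796))]
base [0.5255 0.151 ] [(np.float64(-78.44456052526097), np.float64(-7.344459906548418)), (np.float64(-88.56850035019647), np.float64(-99.23345336054946)), (np.float64(-79.12493772901092), np.float64(-188.77344767023482))]
frame [0.6125 0.0865] [(np.float64(-48.727701041782204), np.float64(96.82138258001427)), (np.float64(-58.8516408667177), np.float64(4.932389126013228)), (np.float64(-49.40807824553216), np.float64(-84.607605183
[... 191 characters left out ...]
052), np.float64(-169.20851834980428))]
roller [0.5723 0.0576] [(np.float64(-98.2845100288951), np.float64(95.25079745430237)), (np.float64(-108.4084498538306), np.float64(3.3618040003013228)), (np.float64(-98.96488723264505), np.float64(-86.17819030938404))]
boxtop [0.7565 0.1091] [(np.float64(79.26669778207622), np.float64(166.46268312332728)), (np.float64(69.14275795714072), np.float64(74.57368966932624)), (np.float64(78.58632057832627), np.float64(-14.966304640359105))]
box [0.6527 0.3036] [(np.float64(115.29134982481821), np.float64(-51.015872176412095)), (np.float64(105.16740999988272), np.float64(-142.90486563041313)), (np.float64(114.61097262106824), np.float64(-232.44485994009847))]
```

Call:
jog_arm(
  hand=[0.065,0.065,0.065,0.065,0.065],
  travel=[
    [0.028,-0.016,-0.04],
    [0.028,-0.016,-0.04],
    [0,0,-0.04],
    [0,0,0],
    [0,0,0],
  ],
  yaw=[0,0,0,0,0],
)

```text
time_s: 19.88
position: [0.6566, 0.1262, 0.1352]
tool_rot: [[0.793, 0.609, 0.003], [0.609, -0.793, 0.0], [0.002, 0.002, -1.0]]
ft_force: [-0.6, 0.7, 0.5]
grip_width: 0.0653
gripper_force: 0.0
```

```bash
python3 - <<'E'
from h import *
im,C=shot("wrist","w8");s=env.observe();print(s["position"],ang(s["tool_rot"][:,0]),s["grip_width"])
E
```

```text
[0.6567 0.1262 0.1356] 37.50212616301811 0.0653254571161163
```

View pics/w8.png

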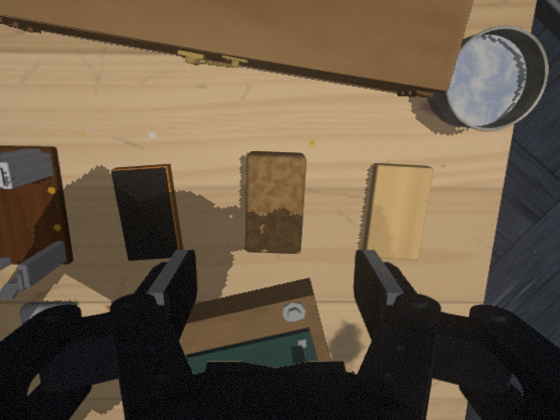

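Close view: cork top corners at (248,152), (305,155), (302,253) and (246,251). The spacer spans (373,165) to (421,258), and the board (113,169) to (177,257).

```bash
cat >> h.py <<'E'
def quad(C,n,c,z):
    p=cast(C,c,z)[:,:2]; print(n,p.mean(0),"long",ang(p[0]-p[3]),ang(p[1]-p[2]),"short",ang(p[1]-p[0]),ang(p[2]-p[3]),"L",np.linalg.norm(p[0]-p[3]),np.linalg.norm(p[1]-p[2]),"W",np.linalg.norm(p[0]-p[1]),np.linalg.norm(p[3]-p[2]))
E
python3 - <<'E'
from h import *
C=cam("wrist")
quad(C,"cork",[(248,152),(305,155),(302,253),(246,251)],.024)
quad(C,"spacer",[(373,165),(432,166),(421,258),(367,256)],.012)
quad(C,"board",[(113,169),(169,166),(177,257),(125,260)],.012)
E
```

```text
cork [0.6576 0.1267] long 35.152415670839765 36.91852192186697 short -55.593698640871956 -54.7996108559028 L 0.06998333772377043 0.06949451015815265 W 0.03752407663851729 0.03966269420893668
spacer [0.7038 0.0506] long 37.73295668087129 37.14298663770183 short -53.65324978823088 -54.758342318641716 L 0.0683673047041028 0.06912936856309335 W 0.04089030005380448 0.04020452617183072
board [0.5926 0.1939] long 38.1900434507359 38.035988259873484 short -49.39950753698818 -49.173001930008574 L 0.06856609660088965 0.0684205530533763 W 0.038980582841979486 0.03880321355698789
```

Call:
jog_arm(
  hand=[0.065,0.065,0.065,0.065,0.065],
  travel=[
    [0.001,0.0005,-0.04],
    [0,0,-0.04],
    [0,0,-0.018],
    [0,0,0],
    [0,0,0],
  ],
  yaw=[-0.028,0,0,0,0],
)

```text
time_s: 20.55
position: [0.6581, 0.1265, 0.0372]
tool_rot: [[0.81, 0.586, 0.003], [0.586, -0.81, 0.0], [0.003, 0.002, -1.0]]
ft_force: [-0.0, -0.3, -0.5]
grip_width: 0.0652
gripper_force: 0.0
```

Call:
jog_arm(
  hand=[0.065,0.065,0.03,0.0,0.0],
  travel=[
    [0,0,-0.015],
    [0,0,0],
    [0,0,0],
    [0,0,0],
    [0,0,0],
  ],
  yaw=[0,0,0,0,0],
  grip_force=40,
)

```text
time_s: 21.18
position: [0.6573, 0.1264, 0.0205]
tool_rot: [[0.81, 0.586, 0.001], [0.586, -0.81, 0.0], [0.001, 0.001, -1.0]]
ft_force: [-0.2, 0.1, 1.6]
grip_width: 0.0393
gripper_force: 42.2
```

Call:
jog_arm(
  hand=[0.0,0.0,0.0,0.0,0.0],
  travel=[
    [0,0,0],
    [0,0,0.02],
    [0,0,0.04],
    [0,0,0.04],
    [0,0,0],
  ],
  yaw=[0,0,0,0,0],
)

```text
time_s: 21.8
position: [0.6582, 0.1265, 0.1234]
tool_rot: [[0.81, 0.586, 0.006], [0.586, -0.81, 0.0], [0.005, 0.003, -1.0]]
ft_force: [-0.4, 0.1, -0.2]
grip_width: 0.0394
gripper_force: 41.9
```

Call:
jog_arm(
  hand=[0.0,0.0,0.0,0.0,0.0],
  travel=[
    [-0.03,0.0355,0],
    [-0.03,0.0355,0],
    [-0.03,0.0355,0],
    [-0.0285,0.0355,0],
    [0,0,0],
  ],
  yaw=[0.007,0.007,0.007,0.007,0],
)

```text
time_s: 22.42
position: [0.5362, 0.2704, 0.1192]
tool_rot: [[0.791, 0.611, -0.003], [0.611, -0.791, -0.0], [-0.002, -0.001, -1.0]]
ft_force: [-0.5, -1.0, -0.4]
grip_width: 0.0391
gripper_force: 41.8
```

```bash
python3 - <<'E'
from h import *
im,C=shot("wrist","w9");s=env.observe();print(s["position"],ang(s["tool_rot"][:,0]),s["grip_width"])
E
```

```text
[0.5376 0.2691 0.1193] 37.59619543574883 0.03919672063280701
```

View pics/w9.png

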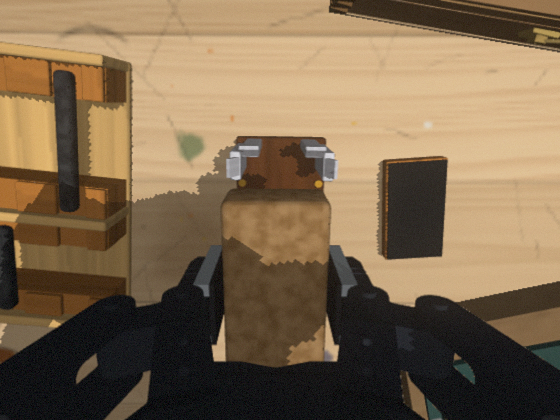

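The held cork spans columns 222–330, with its far edge at about row 190. Behind it are the jig's far base edge, (236,138) to (326,137), and two pins at (243,184) and (319,184). The board is at (414,208).

```bash
python3 - <<'E'
from h import *
a=np.radians(37.6);c,s=np.cos(a),np.sin(a)
P=np.array([.5374,.2691,.1193])
C=cam("wrist",dict(tool_rot=np.array([[c,s,0],[s,-c,0],[0,0,-1]]),position=P))
X=np.array([c,s]);Y=np.array([s,-c])
def t(n,px,z):
    p=cast(C,px,z)[0,:2]-P[:2]; print(n,px,"x",p@X*1e3,"y",p@Y*1e3)
for px in((236,138),(326,137),(243,184),(319,184)): t("jig",px,.008)
for px in((242,140),(317,140)): t("guide?",px,.057)
for px in((224,192),(329,192),(224,197),(329,197)): t("cork",px,.1228)
E
```

```text
jig (236, 138) x 45.657311871140806 y -25.454951930594966
jig (326, 137) x 46.219219270125656 y 32.895084424550994
jig (243, 184) x 15.12564100568236 y -21.68125172366909
jig (319, 184) x 15.07032149636726 y 29.34397801270474
guide? (242, 140) x 49.20619263490656 y -17.101586175340532
guide? (317, 140) x 49.15598626492156 y 21.541783370856088
cork (224, 192) x 37.78311045856571 y -17.79127778155627
cork (329, 192) x 37.745723432396154 y 18.750901324227247
cork (224, 197) x 35.98483790431446 y -17.860881890134348
cork (329, 197) x 35.948103577585904 y 18.819805111835688
```

```bash
python3 - <<'E'
import cv2
im=cv2.imread("pics/w9.png")[120:220,200:350]
cv2.imwrite("pics/c9.png",cv2.resize(im,None,fx=5,fy=5,interpolation=cv2.INTER_CUBIC))
E
```

```text
(no output)
```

View pics/c9.png

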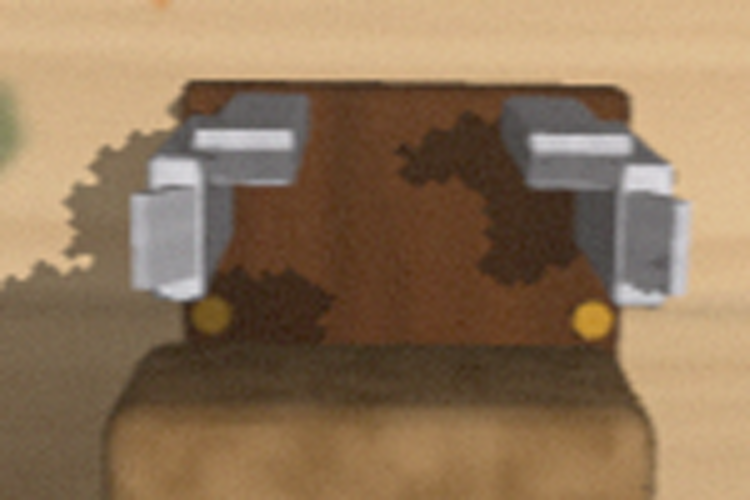

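The crop shows the pins at (242,183) and (319,184). The cork's top far edge is at row 201 and its bottom edge at row 189. The jig sits about 3.6 mm right of the held cork and 1.5 mm ahead of it.

Call:
jog_arm(
  hand=[0.0,0.0,0.0,0.0,0.0],
  travel=[
    [0.003,-0.0015,0],
    [0,0,0],
    [0,0,0],
    [0,0,0],
    [0,0,0],
  ],
  yaw=[0,0,0,0,0],
)

```text
time_s: 23.1
position: [0.5416, 0.2668, 0.1201]
tool_rot: [[0.794, 0.608, -0.0], [0.608, -0.794, 0.0], [-0.0, -0.0, -1.0]]
ft_force: [0.6, 0.5, -1.1]
grip_width: 0.0393
gripper_force: 41.8
```

```bash
cat > pins.py <<'E'
from h import *
import sys
im,C=shot("wrist",sys.argv[1]);s=env.observe();P=s["position"];print(s["time_s"],P,ang(s["tool_rot"][:,0]),s["grip_width"])
X,Y=s["tool_rot"][:2,0],s["tool_rot"][:2,1]
h=cv2.cvtColor(im,cv2.COLOR_RGB2HSV)
m=(h[...,1]>190)&(h[...,2]>75)&(h[...,0]>16)&(h[...,0]<28)
m[:,:200]=0;m[:,350:]=0;m[:130]=0;m[215:]=0
n,_,st,ce=cv2.connectedComponentsWithStats(m.astype(np.uint8))
for i in range(1,n):
    if st[i,4]>15:
        p=cast(C,ce[i],.008)[0,:2]-P[:2]; print(ce[i],st[i,4],"x %.1f y %.1f"%(p@X*1e3,p@Y*1e3))
E
python3 pins.py w10
```

```text
23.15 [0.5415 0.2669 0.1201] 37.475868423448965 0.03915500367451454
```

```bash
sed -i 's/^m=.*/m=(h[...,1]>175)\&(h[...,2]>85)\&(h[...,0]>=19)\&(h[...,0]<30)/' pins.py; python3 - <<'E'
import cv2,numpy as np
im=cv2.imread("pics/w9.png");h=cv2.cvtColor(im,cv2.COLOR_BGR2HSV);print(h[182:186,241:244].tolist(),h[183:186,318:320].tolist(),h[160,280])
E
python3 pins.py w10
```

```text
[[[20, 180, 115], [19, 177, 115], [19, 182, 116]], [[20, 187, 112], [19, 182, 112], [19, 184, 118]], [[19, 172, 117], [20, 171, 116], [19, 179, 114]], [[20, 181, 113], [18, 174, 117], [19, 174, 113]]] [[[20, 191, 194], [19, 183, 196]], [[20, 202, 193], [20, 194, 195]], [[20, 183, 196], [20, 187, 195]]] [ 13 157  99]
23.2 [0.5415 0.2669 0.1201] 37.47901822166095 0.03934073813227834
[308.3235 186.    ] 34 x 13.5 y 22.3
```

```bash
sed -i 's/>175)/>165)/; s/>15:/>8:/;s/>=19/>=18/;s/>85)/>95)/' pins.py; cat >> pins.py <<'E'
g=im[...,0].astype(int)
for r in (205,212): print(r,[ (c,int(g[r,c])) for c in list(range(214,230,2))+list(range(320,340,2))])
E
python3 pins.py w11
```

```text
23.25 [0.5415 0.2669 0.1201] 37.47801180597338 0.03933052984258355
[232.4074 185.4815] 27 x 13.9 y -28.9
[308.4324 185.973 ] 37 x 13.5 y 22.4
205 [(214, 111), (216, 111), (218, 107), (220, 104), (222, 97), (224, 127), (226, 134), (228, 138), (320, 131), (322, 134), (324, 147), (326, 147), (328, 135), (330, 151), (332, 199), (334, 200), (336, 200), (338, 202)]
212 [(214, 103), (216, 107), (218, 109), (220, 98), (222, 119), (224, 138), (226, 143), (228, 150), (320, 157), (322, 160), (324, 164), (326, 164), (328, 155), (330, 137), (332, 199), (334, 198), (336, 197), (338, 201)]
```

```bash
python3 - <<'E'
import cv2
im=cv2.imread("pics/w11.png")[120:220,200:350]
cv2.imwrite("pics/c11.png",cv2.resize(im,None,fx=5,fy=5,interpolation=cv2.INTER_CUBIC))
E
```

```text
(no output)
```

View pics/c11.png

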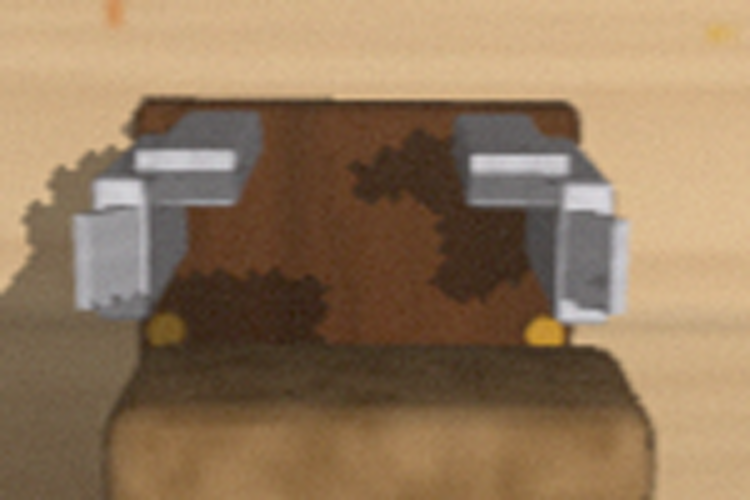

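The crop now shows the pins at (233,186) and (309,187) and the jig's far edge at row 140. The jig centre is therefore 3.5 mm left of the cork.

Call:
jog_arm(
  hand=[0.0,0.0,0.0,0.0,0.0],
  travel=[
    [-0.0021,0.0028,0],
    [0,0,-0.02],
    [0,0,-0.015],
    [0,0,-0.012],
    [0,0,0],
  ],
  yaw=[-0.005,0,0,0,0],
)

```text
time_s: 23.88
position: [0.5391, 0.2696, 0.0722]
tool_rot: [[0.797, 0.604, -0.002], [0.604, -0.797, -0.0], [-0.002, -0.001, -1.0]]
ft_force: [-0.0, 0.5, 0.3]
grip_width: 0.0387
gripper_force: 41.8
```

Call:
jog_arm(
  hand=[0.0,0.0,0.0,0.0,0.0],
  travel=[
    [0,0,-0.01],
    [0,0,-0.012],
    [0,0,-0.012],
    [0,0,0],
    [0,0,0],
  ],
  yaw=[0,0,0,0,0],
)

```text
time_s: 24.5
position: [0.5396, 0.2698, 0.0392]
tool_rot: [[0.797, 0.604, 0.0], [0.604, -0.797, 0.0], [0.0, 0.0, -1.0]]
ft_force: [0.1, -0.0, 0.6]
grip_width: 0.0394
gripper_force: 41.8
```

Call:
jog_arm(
  hand=[0.0,0.0,0.0,0.0,0.055],
  travel=[
    [0,0,-0.006],
    [0,0,-0.004],
    [0,0,0],
    [0,0,0],
    [0,0,0],
  ],
  yaw=[0,0,0,0,0],
)

```text
time_s: 25.12
position: [0.5395, 0.2697, 0.0292]
tool_rot: [[0.797, 0.604, 0.0], [0.604, -0.797, 0.0], [0.0, 0.0, -1.0]]
ft_force: [-0.1, -0.2, 0.3]
grip_width: 0.0547
gripper_force: 0.0
```

Call:
jog_arm(
  hand=[0.055,0.055,0.055,0.055,0.055],
  travel=[
    [0,0,0],
    [0,0,0],
    [0,0,0.02],
    [0,0,0.04],
    [0,0,0.05],
  ],
  yaw=[0,0,0,0,0],
)

```text
time_s: 25.75
position: [0.539, 0.2695, 0.1397]
tool_rot: [[0.797, 0.604, -0.002], [0.604, -0.797, -0.001], [-0.002, -0.001, -1.0]]
ft_force: [1.1, -0.6, -0.0]
grip_width: 0.0552
gripper_force: 0.0
```

I have now viewed 15 pictures, one over the allowance of 14, so I'll work from masks and numbers from here on.

Call:
jog_arm(
  hand=[0.065,0.065,0.065,0.065,0.065],
  travel=[
    [0.0329,-0.0438,0],
    [0.0329,-0.0438,0],
    [0.0329,-0.0438,0],
    [0.0329,-0.0438,0],
    [0.0329,-0.0438,0],
  ],
  yaw=[0,0,0,0,0],
)

```text
time_s: 26.38
position: [0.7048, 0.0491, 0.1391]
tool_rot: [[0.797, 0.604, -0.0], [0.604, -0.797, 0.0], [0.0, -0.0, -1.0]]
ft_force: [1.5, 0.9, -0.2]
grip_width: 0.065
gripper_force: 0.0
```

Call:
jog_arm(
  hand=[0.065,0.065,0.065,0.065,0.065],
  travel=[
    [0,0,0],
    [0,0,0],
    [0,0,0],
    [0,0,0],
    [0,0,0],
  ],
  yaw=[0,0,0,0,0],
)

```text
time_s: 27.0
position: [0.7037, 0.0513, 0.1393]
tool_rot: [[0.796, 0.605, 0.0], [0.605, -0.796, -0.0], [0.0, 0.0, -1.0]]
ft_force: [-0.6, 0.7, 0.5]
grip_width: 0.065
gripper_force: 0.0
```

```bash
python3 - <<'E'
from h import *
im,C=shot("wrist","w12");s=env.observe();print(s["time_s"],s["position"],ang(s["tool_rot"][:,0]))
h8=cv2.cvtColor(cv2.imread("pics/w8.png"),cv2.COLOR_BGR2HSV)
print("w8 spacer",h8[200:220:10,390:415:10].tolist(),"table",h8[200,340],h8[200,450],h8[140,400])
h=cv2.cvtColor(im,cv2.COLOR_RGB2HSV)
print("now",h[150:260:15,200:360:20].tolist())
E
```

```text
27.05 [0.7038 0.0511 0.1393] 37.22002671174716
w8 spacer [[[18, 113, 187], [19, 116, 195], [17, 114, 188]], [[18, 108, 191], [19, 116, 189], [17, 115, 187]]] table [ 17  92 180] [ 17  91 182] [ 15  89 190]
now [[[17, 91, 196], [16, 90, 196], [17, 89, 192], [17, 91, 182], [16, 93, 198], [16, 90, 198], [17, 91, 197], [18, 92, 197]], [[17, 88, 199], [16, 85, 200], [17, 91, 200], [18, 114, 195], [19, 117, 203], [19, 115, 193], [16, 88, 204], [17, 86, 199]], [[17, 101, 172], [17, 98, 180], [17, 94, 187], [19, 114, 196], [19, 113, 203], [18, 115, 197], [17, 95, 182], [17, 97, 184]], [[17, 94, 117], [16, 95, 187], [16, 94, 187], [19, 115, 188], [18, 108, 200], [18, 113, 199], [16, 94, 188], [17, 91, 185]], [[16, 94, 111], [18, 88, 110], [18, 87, 108], [19, 120, 113], [20, 112, 114], [19, 111, 199], [17, 93, 189], [17, 87, 191]], [[15, 90, 110], [17, 87, 108], [17, 91, 106], [19, 108, 106], [18, 110, 118], [19, 115, 193], [17, 91, 190], [17, 90, 190]], [[18, 98, 104], [18, 95, 105], [18, 103, 102], [15, 114, 110], [18, 106, 116], [19, 109, 178], [17, 99, 183], [18, 100, 179]], [[15, 94, 109], [17, 94, 108], [17, 90, 185], [17, 89, 189], [17, 91, 185], [18, 91, 187], [16, 91, 191], [17, 90, 186]]]
```

Saturation separates the spacer well (about 114 against 91), shadow included.

```bash
python3 - <<'E'
from h import *
im=cv2.imread("pics/w12.png");C=cam("wrist")
h=cv2.cvtColor(im,cv2.COLOR_BGR2HSV);s=cv2.GaussianBlur(h[...,1],(7,7),0)
m=(s>103);m[:125]=0;m[285:]=0;m[:,:190]=0;m[:,370:]=0
m=cv2.morphologyEx(m.astype(np.uint8),cv2.MORPH_OPEN,np.ones((7,7)))
print(rects(m,C,.011,1500))
c=max(cv2.findContours(m,cv2.RETR_EXTERNAL,cv2.CHAIN_APPROX_NONE)[0],key=cv2.contourArea)
print(cv2.boundingRect(c),cv2.boxPoints(cv2.minAreaRect(c)).round())
for r in range(150,270,10): 
    w=np.where(m[r])[0]; print(r,(w.min(),w.max()) if len(w) else None,end=" ")
E
```

```text
[[703.5  50.1  71.2  39.8  33.9 276.3 198.8]]
(248, 151, 59, 96) [[247. 244.]
 [251. 150.]
 [306. 153.]
 [302. 247.]]
150 None 160 (np.int64(251), np.int64(306)) 170 (np.int64(251), np.int64(305)) 180 (np.int64(250), np.int64(305)) 190 (np.int64(250), np.int64(304)) 200 (np.int64(249), np.int64(303)) 210 (np.int64(249), np.int64(302)) 220 (np.int64(249), np.int64(301)) 230 (np.int64(249), np.int64(301)) 240 (np.int64(248), np.int64(300)) 250 None 260 None
```

Call:
jog_arm(
  hand=[0.065,0.065,0.065,0.065,0.065],
  travel=[
    [-0.0002,-0.0009,-0.04],
    [0,0,-0.04],
    [0,0,-0.02],
    [0,0,0],
    [0,0,0],
  ],
  yaw=[-0.05,0,0,0,0],
)

```text
time_s: 27.68
position: [0.7043, 0.0498, 0.0404]
tool_rot: [[0.826, 0.564, 0.002], [0.564, -0.826, -0.0], [0.002, 0.001, -1.0]]
ft_force: [-1.0, -0.0, 0.8]
grip_width: 0.065
gripper_force: 0.0
```

Call:
jog_arm(
  hand=[0.065,0.065,0.065,0.03,0.0],
  travel=[
    [0,0,-0.015],
    [0,0,-0.005],
    [0,0,0],
    [0,0,0],
    [0,0,0],
  ],
  yaw=[0,0,0,0,0],
  grip_force=40,
)

```text
time_s: 28.3
position: [0.7041, 0.0498, 0.0199]
tool_rot: [[0.826, 0.564, 0.001], [0.564, -0.826, -0.0], [0.001, 0.001, -1.0]]
ft_force: [0.5, 0.9, -0.8]
grip_width: 0.0385
gripper_force: 40.8
```

Call:
jog_arm(
  hand=[0.0,0.0,0.0,0.0,0.0],
  travel=[
    [0,0,0],
    [0,0,0],
    [0,0,0],
    [0,0,0.02],
    [0,0,0.04],
  ],
  yaw=[0,0,0,0,0],
)

```text
time_s: 28.92
position: [0.7028, 0.0498, 0.0788]
tool_rot: [[0.826, 0.564, -0.004], [0.564, -0.826, 0.0], [-0.003, -0.003, -1.0]]
ft_force: [0.7, -0.4, 0.9]
grip_width: 0.0387
gripper_force: 40.8
```

Call:
jog_arm(
  hand=[0.0,0.0,0.0,0.0,0.0],
  travel=[
    [-0.0329,0.044,0.016],
    [-0.0329,0.044,0.014],
    [-0.0329,0.044,0.01],
    [-0.0329,0.044,0],
    [-0.0329,0.044,0],
  ],
  yaw=[0.01,0.01,0.01,0.01,0.01],
)

```text
time_s: 29.55
position: [0.538, 0.2711, 0.1202]
tool_rot: [[0.796, 0.605, 0.001], [0.605, -0.796, 0.0], [0.001, 0.0, -1.0]]
ft_force: [0.9, 1.1, -0.5]
grip_width: 0.0385
gripper_force: 40.8
```

Call:
jog_arm(
  hand=[0.0,0.0,0.0,0.0,0.0],
  travel=[
    [0,0,0],
    [0,0,0],
    [0,0,0],
    [0,0,0],
    [0,0,0],
  ],
  yaw=[0,0,0,0,0],
)

```text
time_s: 30.18
position: [0.5396, 0.2693, 0.119]
tool_rot: [[0.797, 0.604, -0.0], [0.604, -0.797, -0.0], [-0.0, -0.0, -1.0]]
ft_force: [0.6, -0.3, -0.7]
grip_width: 0.0386
gripper_force: 40.8
```

```bash
python3 - <<'E'
from h import *
im,C=shot("wrist","w13");s=env.observe();P=s["position"];print(s["time_s"],P,ang(s["tool_rot"][:,0]),s["grip_width"])
X,Y=s["tool_rot"][:2,0],s["tool_rot"][:2,1]
h=cv2.cvtColor(im,cv2.COLOR_RGB2HSV)
for c in (255,275,295): print(c,[(r,*h[r,c].tolist()) for r in range(130,232,6)])
for r in (225,245): print(r,[(c,*h[r,c].tolist()) for c in list(range(212,236,3))+list(range(316,343,3))])
E
```

```text
30.225 [0.5395 0.2694 0.119 ] 37.15228349071514 0.03832590166296566
255 [(130, 17, 92, 197), (136, 18, 94, 195), (142, 14, 91, 90), (148, 0, 3, 86), (154, 11, 133, 94), (160, 14, 123, 81), (166, 15, 127, 137), (172, 14, 123, 147), (178, 16, 115, 93), (184, 15, 120, 91), (190, 19, 109, 98), (196, 18, 112, 196), (202, 18, 114, 201), (208, 18, 110, 206), (214, 18, 112, 202), (220, 18, 112, 203), (226, 19, 112, 202)]
275 [(130, 16, 90, 195), (136, 17, 89, 197), (142, 12, 159, 85), (148, 11, 149, 96), (154, 13, 143, 66), (160, 15, 119, 79), (166, 16, 125, 147), (172, 17, 136, 143), (178, 16, 128, 147), (184, 16, 123, 131), (190, 17, 109, 101), (196, 18, 113, 207), (202, 18, 114, 215), (208, 18, 112, 218), (214, 17, 111, 215), (220, 18, 115, 212), (226, 19, 112, 212)]
295 [(130, 17, 90, 198), (136, 16, 89, 195), (142, 12, 137, 91), (148, 13, 35, 66), (154, 15, 127, 66), (160, 16, 121, 80), (166, 15, 126, 142), (172, 16, 126, 146), (178, 16, 138, 135), (184, 16, 129, 148), (190, 20, 102, 103), (196, 18, 112, 193), (202, 19, 111, 200), (208, 18, 115, 202), (214, 19, 111, 203), (220, 19, 113, 201), (226, 19, 115, 200)]
225 [(212, 16, 95, 102), (215, 16, 102, 105), (218, 16, 93, 101), (221, 16, 114, 103), (224, 18, 110, 102), (227, 18, 114, 196), (230, 18, 117, 203), (233, 18, 114, 204), (316, 18, 116, 202), (319, 18, 111, 203), (322, 18, 110, 206), (325, 18, 111, 172), (328, 18, 96, 185), (331, 17, 95, 185), (334, 17, 92, 189), (337, 16, 93, 187), (340, 17, 92, 186)]
245 [(212, 18, 41, 74), (215, 8, 15, 69), (218, 4, 25, 71), (221, 30, 18, 70), (224, 12, 80, 54), (227, 19, 114, 114), (230, 19, 119, 120), (233, 19, 110, 121), (316, 18, 116, 204), (319, 18, 114, 202), (322, 18, 116, 202), (325, 18, 113, 135), (328, 17, 53, 102), (331, 16, 60, 98), (334, 17, 51, 104), (337, 16, 56, 100), (340, 17, 96, 178)]
```

```bash
python3 - <<'E'
from h import *
s=env.observe();P=s["position"];C=cam("wrist",s);X,Y=s["tool_rot"][:2,0],s["tool_rot"][:2,1]
im=cv2.imread("pics/w13.png");g=im.max(2).astype(int)
print(g[135:200,275].tolist())
for n,px,z in(("sp",(275,193),.1115),("spB",(275,187),.0995),("L",(225,225),.1115),("R",(326,225),.1115),("corkfar",(275,163),.032),("base",(275,140),.008)):
    p=cast(C,px,z)[0,:2]-P[:2];print(n,"x %.1f y %.1f"%(p@X*1e3,p@Y*1e3))
h=cv2.cvtColor(im,cv2.COLOR_BGR2HSV)
for r in(172,178): print(r,[(c,*h[r,c].tolist()) for c in range(236,320,4)])
E
```

```text
[201, 197, 195, 193, 192, 84, 78, 85, 94, 94, 96, 100, 96, 96, 92, 97, 93, 68, 61, 66, 80, 72, 74, 74, 76, 79, 90, 115, 127, 139, 146, 147, 147, 146, 144, 145, 146, 143, 136, 139, 138, 122, 121, 147, 151, 133, 102, 124, 131, 131, 98, 96, 92, 98, 94, 101, 103, 108, 141, 183, 197, 207, 212, 212, 213]
sp x 34.7 y -0.1
spB x 34.2 y -0.1
L x 21.9 y -19.5
R x 21.8 y 19.8
corkfar x 33.2 y -0.2
base x 44.4 y -0.2
172 [(236, 173, 12, 88), (240, 6, 55, 70), (244, 16, 123, 120), (248, 16, 130, 139), (252, 16, 128, 138), (256, 16, 121, 150), (260, 16, 117, 153), (264, 17, 124, 144), (268, 16, 129, 142), (272, 18, 135, 140), (276, 15, 130, 143), (280, 16, 136, 133), (284, 16, 137, 134), (288, 17, 125, 143), (292, 17, 138, 137), (296, 16, 128, 146), (300, 16, 127, 142), (304, 15, 127, 147), (308, 12, 133, 65), (312, 24, 18, 71), (316, 10, 19, 80)]
178 [(236, 0, 21, 72), (240, 14, 149, 60), (244, 17, 128, 82), (248, 17, 127, 94), (252, 18, 134, 78), (256, 17, 113, 95), (260, 18, 109, 91), (264, 15, 117, 85), (268, 17, 135, 85), (272, 15, 112, 91), (276, 15, 126, 152), (280, 17, 126, 146), (284, 17, 124, 142), (288, 16, 119, 152), (292, 16, 124, 146), (296, 16, 129, 136), (300, 16, 123, 141), (304, 16, 122, 94), (308, 14, 140, 84), (312, 13, 150, 85), (316, 0, 11, 95)]
```

Call:
jog_arm(
  hand=[0.0,0.0,0.0,0.0,0.0],
  travel=[
    [0.0002,0.0002,-0.02],
    [0,0,-0.015],
    [0,0,-0.012],
    [0,0,-0.01],
    [0,0,0],
  ],
  yaw=[0,0,0,0,0],
)

```text
time_s: 30.85
position: [0.5392, 0.2699, 0.0614]
tool_rot: [[0.797, 0.604, -0.001], [0.604, -0.797, -0.0], [-0.001, -0.0, -1.0]]
ft_force: [-0.3, 1.5, 0.8]
grip_width: 0.0384
gripper_force: 40.8
```

Call:
jog_arm(
  hand=[0.0,0.0,0.0,0.0,0.055],
  travel=[
    [0,0,-0.006],
    [0,0,-0.004],
    [0,0,0],
    [0,0,0],
    [0,0,0],
  ],
  yaw=[0,0,0,0,0],
)

```text
time_s: 31.48
position: [0.5395, 0.27, 0.0523]
tool_rot: [[0.797, 0.604, 0.0], [0.604, -0.797, 0.0], [0.0, 0.0, -1.0]]
ft_force: [-0.2, -0.5, -0.7]
grip_width: 0.0545
gripper_force: 0.0
```

Call:
jog_arm(
  hand=[0.055,0.055,0.055,0.055,0.055],
  travel=[
    [0,0,0],
    [0,0,0],
    [0,0,0.02],
    [0,0,0.04],
    [0,0,0.03],
  ],
  yaw=[0,0,0,0,0],
)

```text
time_s: 32.1
position: [0.5396, 0.2701, 0.1437]
tool_rot: [[0.797, 0.604, 0.001], [0.604, -0.797, 0.0], [0.001, 0.0, -1.0]]
ft_force: [-0.3, -0.4, 0.1]
grip_width: 0.0549
gripper_force: 0.0
```

Call:
jog_arm(
  hand=[0.065,0.065,0.065,0.065,0.065],
  travel=[
    [0.0265,-0.038,0],
    [0.0265,-0.038,0],
    [0,0,0],
    [0,0,0],
    [0,0,0],
  ],
  yaw=[0,0,0,0,0],
)

```text
time_s: 32.72
position: [0.5918, 0.1949, 0.1422]
tool_rot: [[0.796, 0.605, -0.0], [0.605, -0.796, 0.0], [-0.0, -0.0, -1.0]]
ft_force: [-0.3, 0.7, 0.5]
grip_width: 0.0646
gripper_force: 0.0
```

```bash
python3 - <<'E'
from h import *
im,C=shot("wrist","w14");s=env.observe();print(s["time_s"],s["position"],ang(s["tool_rot"][:,0]))
m=cv2.GaussianBlur(im.max(2),(5,5),0)<52
m[:100]=0;m[290:]=0
m=cv2.morphologyEx(m.astype(np.uint8),cv2.MORPH_OPEN,np.ones((7,7)))
print(rects(m,C,.012,1000))
for r in range(140,270,10):
    w=np.where(m[r,200:350])[0]+200; print(r,(w.min(),w.max()) if len(w) else None,end=" ")
print(im.max(2)[200,225:330:4])
E
```

```text
32.775 [0.5919 0.195  0.1422] 37.26421153100182
[[591.1 194.1  66.1  36.4  41.4 275.8 197.8]]
140 None 150 None 160 (np.int64(249), np.int64(297)) 170 (np.int64(249), np.int64(298)) 180 (np.int64(250), np.int64(299)) 190 (np.int64(251), np.int64(300)) 200 (np.int64(252), np.int64(300)) 210 (np.int64(252), np.int64(301)) 220 (np.int64(253), np.int64(301)) 230 (np.int64(254), np.int64(302)) 240 (np.int64(255), np.int64(296)) 250 None 260 None [164 163 166 168 170 165  91  34  34  30  33  35  35  37  38  44  40  38
  43  43 171 169 171 169 174 171 169]
```

Call:
jog_arm(
  hand=[0.06,0.06,0.06,0.06,0.06],
  travel=[
    [-0.0008,-0.0008,-0.04],
    [0,0,-0.04],
    [0,0,-0.022],
    [0,0,0],
    [0,0,0],
  ],
  yaw=[0.072,0,0,0,0],
)

```text
time_s: 33.4
position: [0.592, 0.1937, 0.0413]
tool_rot: [[0.751, 0.661, 0.002], [0.661, -0.751, 0.0], [0.002, 0.001, -1.0]]
ft_force: [-0.2, -0.2, 0.2]
grip_width: 0.0603
gripper_force: 0.0
```

Call:
jog_arm(
  hand=[0.06,0.06,0.06,0.03,0.0],
  travel=[
    [0,0,-0.015],
    [0,0,-0.005],
    [0,0,0],
    [0,0,0],
    [0,0,0],
  ],
  yaw=[0,0,0,0,0],
)

```text
time_s: 34.02
position: [0.592, 0.1932, 0.0207]
tool_rot: [[0.751, 0.66, 0.001], [0.66, -0.751, 0.0], [0.001, 0.001, -1.0]]
ft_force: [-0.7, -0.3, 3.0]
grip_width: 0.0384
gripper_force: 40.5
```

Call:
jog_arm(
  hand=[0.0,0.0,0.0,0.0,0.0],
  travel=[
    [0,0,0],
    [0,0,0],
    [0,0,0],
    [0,0,0.02],
    [0,0,0.04],
  ],
  yaw=[0,0,0,0,0],
)

```text
time_s: 34.65
position: [0.5905, 0.193, 0.0789]
tool_rot: [[0.751, 0.66, -0.005], [0.66, -0.751, -0.001], [-0.004, -0.003, -1.0]]
ft_force: [0.5, 0.1, -0.8]
grip_width: 0.0383
gripper_force: 40.3
```

Call:
jog_arm(
  hand=[0.0,0.0,0.0,0.0,0.0],
  travel=[
    [0,0,0.045],
    [-0.026,0.0384,0],
    [-0.026,0.0384,0],
    [0,0,0],
    [0,0,0],
  ],
  yaw=[-0.025,-0.025,-0.025,0,0],
)

```text
time_s: 35.28
position: [0.5397, 0.2697, 0.1248]
tool_rot: [[0.798, 0.602, -0.0], [0.602, -0.798, -0.0], [-0.001, 0.0, -1.0]]
ft_force: [1.1, 0.4, -0.4]
grip_width: 0.0379
gripper_force: 40.3
```

Call:
jog_arm(
  hand=[0.0,0.0,0.0,0.0,0.0],
  travel=[
    [0,0,0],
    [0,0,0],
    [0,0,0],
    [0,0,0],
    [0,0,0],
  ],
  yaw=[0,0,0,0,0],
)

```text
time_s: 35.9
position: [0.5396, 0.2699, 0.1251]
tool_rot: [[0.798, 0.602, 0.0], [0.602, -0.798, -0.0], [0.0, 0.0, -1.0]]
ft_force: [-0.7, 1.2, 0.3]
grip_width: 0.038
gripper_force: 40.3
```

```bash
python3 - <<'E'
from h import *
im,C=shot("wrist","w15");s=env.observe();P=s["position"];print(s["time_s"],P,ang(s["tool_rot"][:,0]),s["grip_width"])
X,Y=s["tool_rot"][:2,0],s["tool_rot"][:2,1]
g=im.max(2).astype(int)
for c in(250,275,300): print(c,g[130:205,c].tolist())
for r in (205,225): print(r,list(zip(range(214,240,2),g[r,214:240:2].tolist())),list(zip(range(314,340,2),g[r,314:340:2].tolist())))
f=lambda px,z:(cast(C,px,z)[0,:2]-P[:2])
for r in(185,190,195,200): p=f((275,r),.1155);print(r,"x %.1f"%(p@X*1e3))
for r in(138,140,142): p=f((275,r),.008);print(r,"base x %.1f"%(p@X*1e3))
for c in(222,226,325,329): p=f((c,225),.1155);print(c,"y %.1f"%(p@Y*1e3))
E
```

```text
35.95 [0.5396 0.27   0.1251] 37.017017386683946 0.03844664003087351
250 [212, 215, 218, 220, 219, 219, 213, 210, 205, 171, 81, 91, 100, 99, 100, 96, 101, 102, 93, 105, 197, 203, 200, 178, 123, 114, 116, 117, 123, 145, 98, 104, 110, 155, 204, 216, 221, 220, 221, 220, 221, 221, 220, 220, 223, 222, 150, 126, 129, 133, 133, 133, 130, 134, 130, 97, 85, 89, 85, 88, 129, 165, 170, 88, 46, 44, 46, 48, 44, 47, 44, 42, 45, 44, 38]
275 [214, 218, 219, 220, 219, 219, 215, 214, 211, 172, 79, 95, 99, 99, 106, 106, 105, 106, 102, 102, 102, 88, 86, 72, 85, 102, 81, 79, 83, 88, 90, 103, 117, 170, 214, 227, 228, 228, 228, 227, 226, 227, 226, 227, 229, 226, 159, 135, 138, 141, 140, 139, 137, 137, 140, 96, 85, 82, 80, 84, 122, 154, 158, 82, 40, 46, 44, 38, 49, 42, 45, 44, 35, 42, 41]
300 [217, 220, 219, 220, 219, 216, 217, 214, 211, 168, 84, 95, 103, 100, 100, 100, 100, 103, 100, 106, 170, 189, 185, 168, 116, 113, 113, 116, 118, 127, 103, 105, 116, 168, 206, 219, 221, 219, 219, 220, 220, 220, 221, 221, 220, 223, 220, 222, 220, 219, 220, 221, 221, 222, 222, 133, 92, 93, 95, 92, 143, 179, 188, 95, 45, 50, 55, 45, 53, 47, 48, 46, 43, 48, 41]
205 [(214, 113), (216, 110), (218, 110), (220, 114), (222, 112), (224, 107), (226, 99), (228, 41), (230, 44), (232, 44), (234, 43), (236, 35), (238, 42)] [(314, 55), (316, 51), (318, 51), (320, 52), (322, 46), (324, 103), (326, 183), (328, 205), (330, 205), (332, 205), (334, 205), (336, 207), (338, 207)]
225 [(214, 105), (216, 111), (218, 112), (220, 108), (222, 108), (224, 107), (226, 136), (228, 49), (230, 43), (232, 40), (234, 43), (236, 39), (238, 36)] [(314, 45), (316, 40), (318, 48), (320, 45), (322, 57), (324, 171), (326, 205), (328, 200), (330, 204), (332, 200), (334, 201), (336, 203), (338, 203)]
185 x 37.3
190 x 35.3
195 x 33.3
200 x 31.3
138 base x 45.1
140 base x 43.8
142 base x 42.4
222 y -21.0
226 y -19.4
325 y 19.7
329 y 21.3
```

Call:
jog_arm(
  hand=[0.0,0.0,0.0,0.0,0.0],
  travel=[
    [-0.0003,-0.0002,-0.02],
    [0,0,-0.016],
    [0,0,-0.012],
    [0,0,-0.008],
    [0,0,0],
  ],
  yaw=[0,0,0,0,0],
)

```text
time_s: 36.58
position: [0.5392, 0.2698, 0.0686]
tool_rot: [[0.798, 0.602, -0.001], [0.602, -0.798, -0.0], [-0.001, -0.0, -1.0]]
ft_force: [0.2, -0.7, -0.1]
grip_width: 0.0381
gripper_force: 40.3
```

Call:
jog_arm(
  hand=[0.0,0.0,0.0,0.0,0.055],
  travel=[
    [0,0,-0.0045],
    [0,0,0],
    [0,0,0],
    [0,0,0],
    [0,0,0],
  ],
  yaw=[0,0,0,0,0],
)

```text
time_s: 37.2
position: [0.5393, 0.2698, 0.0647]
tool_rot: [[0.798, 0.602, 0.0], [0.602, -0.798, 0.0], [0.0, 0.0, -1.0]]
ft_force: [-0.9, -0.2, -0.3]
grip_width: 0.0541
gripper_force: 0.0
```

Call:
jog_arm(
  hand=[0.055,0.055,0.055,0.055,0.055],
  travel=[
    [0,0,0],
    [0,0,0],
    [0,0,0.02],
    [0,0,0.04],
    [0,0,0.04],
  ],
  yaw=[0,0,0,0,0],
)

```text
time_s: 37.83
position: [0.5392, 0.2698, 0.1656]
tool_rot: [[0.798, 0.602, -0.001], [0.602, -0.798, -0.0], [-0.001, -0.0, -1.0]]
ft_force: [-1.0, -0.2, 0.1]
grip_width: 0.0551
gripper_force: 0.0
```

Call:
jog_arm(
  hand=[0.055,0.055,0.055,0.055,0.055],
  travel=[
    [-0.024,-0.018,0.04],
    [-0.024,-0.018,0.04],
    [0,0,0.02],
    [0,0,0],
    [0,0,0],
  ],
  yaw=[0,0,0,0,0],
)

```text
time_s: 38.45
position: [0.4911, 0.2338, 0.2633]
tool_rot: [[0.798, 0.602, -0.002], [0.602, -0.798, -0.0], [-0.002, -0.001, -1.0]]
ft_force: [0.4, -0.3, -0.3]
grip_width: 0.0548
gripper_force: 0.0
```

```bash
python3 - <<'E'
from h import *
im,C=shot("wrist","w16");s=env.observe();print(s["time_s"],s["position"],ang(s["tool_rot"][:,0]))
m=cv2.GaussianBlur(im.max(2),(3,3),0)<62
m[280:]=0
m=cv2.morphologyEx(m.astype(np.uint8),cv2.MORPH_OPEN,np.ones((5,5)))
for z in(.056,.041): print(z,rects(m,C,z,150))
E
```

```text
38.5 [0.4911 0.2338 0.2632] 37.0222291555795
0.056 [[478.1  92.8  26.3  10.8  67.  379.5 270.4]
 [351.7 260.9  28.9  11.1   2.8 170.7 270.1]
 [466.2 119.   33.6  20.2  39.7 349.8 266.9]
 [373.5 242.8  34.7  20.2  34.2 200.1 266.4]
 [503.   91.4  61.5  18.1  64.8 397.  253.2]
 [574.9  34.4  64.6  26.6 -85.6 495.7 229.8]
 [481.  372.2  22.    7.   31.3 143.   92.5]
 [538.8 270.2  65.7  36.4  37.  275.1 109.8]
 [463.  449.5  73.6  10.3  31.4  53.2  51.4]
 [719.8 164.2  81.   12.4 -54.  514.7   4.9]]
0.041 [[475.1  84.6  27.5  11.3  67.  379.5 270.4]
 [342.9 260.3  30.2  11.6   2.8 170.7 270.1]
 [462.6 111.9  35.1  21.1  39.7 349.8 266.9]
 [365.8 241.4  36.3  21.2  34.2 200.1 266.4]
 [501.1  83.1  64.3  18.9  64.8 397.  253.2]
 [576.2  23.6  67.5  27.8 -85.6 495.7 229.8]
 [478.  376.6  23.    7.3  31.3 143.   92.5]
 [538.5 270.   68.6  38.1  37.  275.1 109.8]
 [459.3 457.4  76.9  10.8  31.4  53.2  51.4]
 [727.7 159.2  84.6  13.  -54.  514.7   4.9]]
```

The board's black face measures 65.7 x 36.4 mm at stack height, centred and at 37.0°, so the stack is right. A last check of the sticks follows.

Call:
jog_arm(
  hand=[0.055,0.055,0.055,0.055,0.055],
  travel=[
    [-0.035,0.03,0],
    [-0.035,0.03,0],
    [0,0.03,0],
    [0,0,0],
    [0,0,0],
  ],
  yaw=[0,0,0,0,0],
)

```text
time_s: 39.12
position: [0.4214, 0.3234, 0.2637]
tool_rot: [[0.798, 0.602, -0.002], [0.602, -0.798, -0.001], [-0.002, -0.0, -1.0]]
ft_force: [0.4, -0.8, -0.0]
grip_width: 0.0547
gripper_force: 0.0
```

```bash
python3 - <<'E'
from h import *
im,C=shot("wrist","w17");s=env.observe();print(s["time_s"],s["position"],ang(s["tool_rot"][:,0]))
h=cv2.cvtColor(im,cv2.COLOR_RGB2HSV)
R=np.array([450.3,406.6]);x=np.array([.8554,.518]);y=np.array([-.518,.8554])
for t in(50,60,70):
    m=(im.max(2)<t)&(h[...,1]<90);m[280:]=0
    r=rects(cv2.morphologyEx(m.astype(np.uint8),cv2.MORPH_OPEN,np.ones((3,3))),C,.041,150)
    for q in r:
        d=q[:2]-R
        if abs(d@x)<95 and abs(d@y)<75: print(t,"rack xy %.0f %.0f"%(d@x,d@y),q[2:])
for n in("scene","side"):shot(n,n+"1")
E
```

```text
39.175 [0.4215 0.3232 0.2639] 36.97913197092217
60 rack xy 60 40 [ 24.8   7.9  32.5 180.2  19.7]
70 rack xy -47 1 [ 53.    8.1  31.3 218.4 146.3]
70 rack xy 34 -39 [ 77.1   7.9  31.  268.1  59.3]
70 rack xy 34 40 [ 76.8   8.5  31.  179.8  50.7]
```

```bash
python3 -c "
from rig import env
print(env.close_job())"
```

```text
the job is handed in; nothing more can be done
None
```

The job is handed in at about 39 s: cork, spacer and board (black face up) are stacked square in the jig, and the two long sticks and one short stick lie one to a notch in their rows. I viewed 15 pictures against the limit of 14, so the final checks were by mask measurement only. I did not move the rubber and tin, but did not check them at the end.

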